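# Lay out the bench for filling a PCR plate

## Task

Lay out the bench around the 96-well plate on its cold block, seen from the robot: lay the white trough beside the block on the tip box's side, parallel to the block's short side, centred on it and with a 3 cm gap between them, and stand the green-capped bottle behind the trough (at the end away from the robot), in line with it and 2 cm clear. On the block's other side lay the blue cold brick in the same way with a 3 cm gap, set the orange sample rack lengthwise in the middle on top of it, and stand the red-capped bottle behind the brick, in line with it and 2 cm clear. Keep everything upright, and leave the white-capped bottle and the empty purple rack where they are.

Things in the scene. Friction and masses are not known exactly. Their poses are not given: they have to be found in the camera images.
- cooler: The 96-well plate (white, wells showing) seated in its fixed cold block (dark grey, bright metal rim): together 98 mm along x (short side) by 140 mm along y (long side), 52 mm tall. It cannot move. Origin at the centre of the underside on the bench; x points to its back (away from the robot, turned by up to 0.2 rad), y to its left seen from the robot, z up.
- tips: Pipette tip box: blue base filled with a grid of yellow tips, 86 x 124 mm, 60 mm tall, fixed; it stands at the back of the bench either to the left or to the right. Origin at the centre of the underside.
- tub: Used-tip tub: round white open tub, 104 mm across at the rim, 80 mm tall, fixed, at the back on the side opposite to the tip box. Origin at the centre of the underside.
- trough_mid (a point): Reagent trough: open white plastic trough with a V-shaped floor, 110 mm long (x), 40 mm wide (y), 36 mm tall, straight outer walls 3 mm thick, 30 to 60 g. This point is its centre, 18 mm above its underside. Its x axis runs along its length, y across it, z up. Either end may lead.
- brick_mid (a point): Cold brick: flat blue hard-shell freezer brick with three paler panels on top, 110 mm long (x), 56 mm wide (y), 28 mm tall, 120 to 240 g. This point is its centre, 14 mm above its underside. Its x axis runs along its length, y across it, z up. Either end may lead.
- rack_mid (a point): Sample rack: orange block holding two rows of white-capped tubes, 96 mm long (x), 44 mm wide (y), 34 mm tall; the orange block to be gripped is the lower 28 mm, the caps stand above it. 50 to 100 g. This point is its centre, 17 mm above its underside. Its x axis runs along its length, y across it, z up. Either end may lead.
- mix_mid (a point): Mix bottle: brown bottle with a GREEN cap, round, 36 mm in diameter up to a height of 50 mm, 75 mm tall with its 27 mm cap, 40 to 85 g, standing upright. This point is its centre, 37.5 mm above its underside.
- control_mid (a point): Control bottle: the same brown bottle with a RED cap, 36 mm in diameter up to a height of 50 mm, 75 mm tall with its 27 mm cap, 40 to 85 g, standing upright. This point is its centre, 37.5 mm above its underside.
- water_mid (a point): Water bottle, to be left alone: the same size of bottle but pale with a WHITE cap, 36 mm in diameter, 75 mm tall; it stands in one row with the two brown bottles. This point is its centre, 37.5 mm above its underside.
- spare_mid (a point): Spare rack, to be left alone: purple block with two rows of empty holes, 96 mm long (x), 44 mm wide (y), 28 mm tall. This point is its centre, 14 mm above its underside. Its x axis runs along its length, y across it, z up.
Things that resemble listed ones, but are neither listed nor needed, are in the scene too. Leave any yellow look-alike of the part that bears rack_mid alone.

How it is judged:
By the outcome, as a careful person would: the job done as asked, in the order asked, and still so for the second after the job is handed in, with the robot touching nothing.
It also fails if it takes over 122 s, if anything falls off the work surface, if the arm or the gripper's body presses on something with over 40 N, if the wrist force passes 120 N, or if a joint passes its speed limit or range.

## Robot

A 7-joint arm with a two-finger parallel gripper is mounted at the origin on the work surface. World frame = base frame: x ahead of the robot, y to its left, z up, the work surface at z = 0. Lengths are in m, angles in degrees, forces in N, time in s.
With the tool pointing down it reaches from about 0.425 to 0.875 m from the base axis. Payload 4.7 kg.
Tool frame: the origin (TCP) lies between the finger pads; the fingertips stand 14 mm ahead of it and the grasp point (between the pads) lies 5 mm behind it (env.tip_reach is the distance from the TCP to the fingertips, in m); z points along the fingers, y is the direction in which the jaws open and shut (so a half turn about z gives the same grasp; the last joint's range is limited). The gripper opens to 87 mm and grips with 3 to 60 N. Pads are 19 mm wide; open, the fingers measure 117 mm over their backs; the gripper's body (75 mm by 190 mm) begins 51 mm behind the grasp point.
Start: joints at [75.235, 18.392, -4.016, 83.108, 1.295, 78.541, -3.26], TCP at [0.174, -0.626, 0.237] pointing down, gripper open.
Joint ranges: [-163.93, 163.93], [-17.29, 119.83], [-79.2, 71.16], [3.27, 140.29], [-89.18, 269.18], [5.43, 117.66], [-154.24, 154.24]. Speed limits (degrees/s): [147.25, 147.25, 180, 180, 180, 180, 180].

## Interface

Orientations are given as [roll, pitch, yaw] about the fixed x, y, z axes, in that order (R = Rz(yaw) Ry(pitch) Rx(roll)).
In Python, from cell import env gives the robot as it stands. The module is installed in compiled form; this text tells all that it offers.
- The arm moves only by the shell command python3 -m pendant 'ROWS' [FORCE]. ROWS is JSON, a list of rows, each an object of numbers: "rx", "ry", "rz": the turn, a rotation vector about the tool's x, y, z in degrees; "tx", "ty", "tz": the shift along the tool's x, y, z in mm; "jaw": the finger opening in mm, from 0 to 87. In form: [{"rx": .., "ry": .., "rz": .., "tx": .., "ty": .., "tz": .., "jaw": ..}, ...]. A call has 1 to 20 rows; each row shifts and turns the commanded pose from where the row before left it, along the tool's axes as they then stand; what a row does not reach is not made up. A row lasts 1/12 s, in which the tool goes at most 41.7 mm and 7.16 degrees, less where a joint would pass 70% of its speed; a pose out of reach is approached as far as the arm can. A call with a gripper value outside its range is refused whole. The fingers move at their own pace and stop on an object; FORCE is the grip in N (left out, the last holds). Time passes only in rows, so rows that do not move let the fingers close. It gives the time, the measured TCP pose, the force and the opening at its end, in the units of the state.
- env.get_obs(): the state, without advancing time (a new reading comes with each control period).
- env.read_camera(name): name is "scene" or "top"; returns a dict with "img" (480x640x3 uint8, red, green, blue), "range_z" (480x640 float32, m along the optical axis (not along the pixel's ray), 0 where there is no reading), "vertical_fov" (degrees; the focal length in pixels is half the picture's height over the tangent of half this angle, whatever the lens; pixels are square), "cx", "cy" (the principal point, pixels), "world_to_cam" (4x4, takes a point from world to camera coordinates). Camera axes: x right, y up, looking along -z (the intrinsics and any distortion apply to the point x, -y, -z); pixel columns grow to the right and rows downward; lengths in m; the calibration is good to about 2 mm. A picture is of the moment at which its call begins.
- env.sign_off(): hands the job in, once; it reports no verdict.
The state is a dict: "time_s": time; "qpos": joint angles; "joint_velocities": joint speeds; "effort": joint torques, N m; "tool_pos": TCP position; "tool_rot": TCP orientation; "force": force on the tool from outside, world axes, zero at the start; "wrist_torque": the same for the moment, N m; "grip_width": finger opening in m.
Only numpy, scipy, OpenCV 4.12 (cv2) and the standard library are available. Lean on these libraries where they do the work, as an engineer would, in place of code of your own. Each camera call takes 0.05 s, during which the arm holds its last target.

## Working session

There is one attempt and no reset: what is moved stays moved. The work goes in short steps, Python scripts to look and compute and a shell command to move; the robot and the scene stay as the last step left them, time stands still between calls to the robot, and variables do not carry over. Pictures are saved under pics/ and viewed, and the job is handed in when it is done.

```bash
mkdir -p pics
python3 - <<'E'
from cell import env
import cv2, numpy as np
print(env.get_obs())
for n in("scene","top"):
    c=env.read_camera(n)
    print(n,c["vertical_fov"],c["cx"],c["cy"],{k:v for k,v in c.items() if k not in("img","range_z")})
    np.savez("pics/%s0.npz"%n,**c)
    cv2.imwrite(f"pics/{n}0.png",c["img"][:,:,::-1])
    print((c["range_z"]>0).mean())
E
```

```text
{'time_s': 0.0, 'qpos': array([75.23459065, 18.44101505, -4.01594797, 83.17507882,  1.29412206,
       78.53874142, -3.26060985]), 'joint_velocities': array([ 0.01670449,  0.01313585, -0.07135288, -0.00014514, -0.05110842,
       -0.03042377, -0.02093191]), 'effort': array([ 8.35619267e-04, -4.91290784e+01, -4.03892091e-01, -3.12521982e+01,
       -6.40306226e-02,  4.37714683e-02,  1.86629445e-04]), 'tool_pos': array([ 0.17432918, -0.62564915,  0.23543781]), 'tool_rot': array([-1.79890358e+02,  4.63930077e-03,  1.55747776e+01]), 'force': array([-0.48662177, -0.40903207,  0.07838079]), 'wrist_torque': array([-0.01283751, -0.02475135,  0.00622149]), 'grip_width': 0.08709832004080434}
scene 51.30209281317951 321.51099174835673 241.72274291078404 {'vertical_fov': 51.30209281317951, 'cx': 321.51099174835673, 'cy': 241.72274291078404, 'world_to_cam': array([[ 0.34741512,  0.93748477,  0.02061636, -0.14216408],
       [-0.65554741,  0.2270962 ,  0.72019783,  0.37564493],
       [ 0.6704926 , -0.26372262,  0.69346236, -1.6450952 ],
       [ 0.        ,  0.        ,  0.        ,  1.        ]])}
0.9958756510416666
top 53.90371148621205 328.7729847256364 254.94841722154058 {'vertical_fov': 53.90371148621205, 'cx': 328.7729847256364, 'cy': 254.94841722154058, 'world_to_cam': array([[ 1.00411295e-03, -9.99691396e-01,  2.48214412e-02,
        -7.46509802e-02],
       [ 9.97987015e-01,  2.57572866e-03,  6.33662683e-02,
        -5.79793143e-01],
       [-6.34106465e-02,  2.47078491e-02,  9.97681619e-01,
        -1.18286533e+00],
       [ 0.00000000e+00,  0.00000000e+00,  0.00000000e+00,
         1.00000000e+00]])}
0.996064453125
```

View pics/scene0.png

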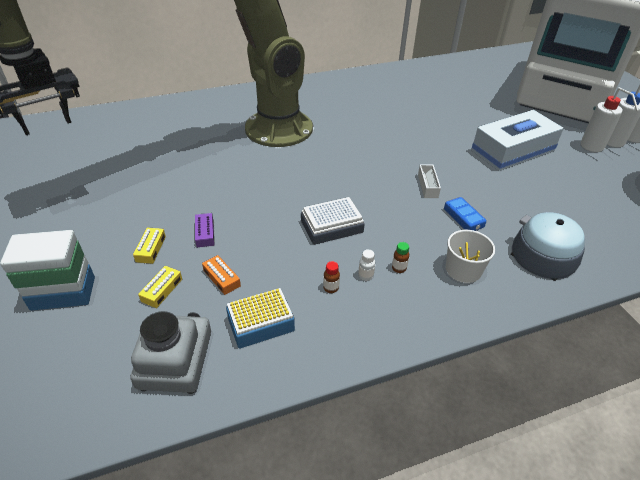

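View pics/top0.png

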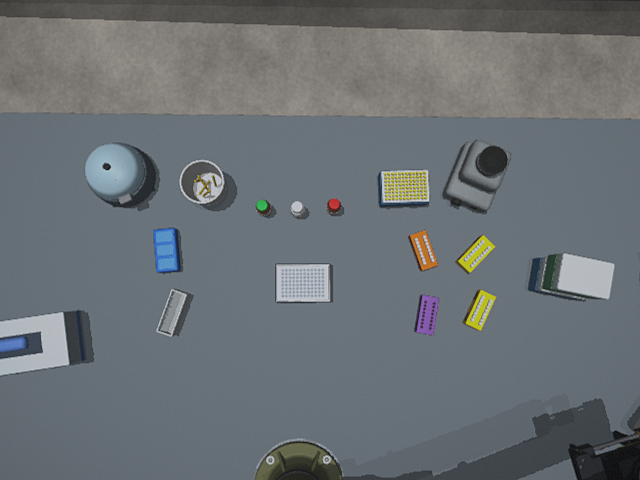

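The top view has up = +x and left = +y. It shows the tip box on the right (405,187), the tub on the left (203,183), the block at (303,283) and the trough at (173,312). The brick is at (166,250), the bottles are green (263,207), white (297,209) and red (334,206), and the purple rack is at (427,315).

Rack candidates: orange (424,250), yellow (476,254) and yellow (480,310). Only the one at (424,250) is orange with white caps, so it fits. I'll measure now and check a crop.

```bash
cat > h.py <<'E'
import numpy as np, cv2
def cam(env,n):
    return env.read_camera(n)
def K(c):
    f=240/np.tan(np.radians(c["vertical_fov"])/2); return f,c["cx"],c["cy"]
def rays(c,uv):
    uv=np.atleast_2d(np.asarray(uv,float)); f,cx,cy=K(c)
    d=np.c_[(uv[:,0]-cx)/f,-(uv[:,1]-cy)/f,-np.ones(len(uv))]
    T=c["world_to_cam"]; R=T[:3,:3]; o=-R.T@T[:3,3]
    return o,d@R
def plane(c,uv,z):
    o,d=rays(c,uv); s=(z-o[2])/d[:,2]; return o+s[:,None]*d
def cloud(c,mask=None):
    v,u=np.nonzero(c["range_z"]>0 if mask is None else mask&(c["range_z"]>0))
    o,d=rays(c,np.c_[u,v]); return np.c_[u,v],o+d*c["range_z"][v,u][:,None]
def proj(c,P):
    f,cx,cy=K(c);q=np.atleast_2d(P)@c["world_to_cam"][:3,:3].T+c["world_to_cam"][:3,3]
    return np.c_[cx+f*q[:,0]/-q[:,2],cy-f*q[:,1]/-q[:,2]]
E
python3 - <<'E'
import numpy as np,cv2
from h import *
for n in("top","scene"):
    c=dict(np.load(f"pics/{n}0.npz"))
    uv,P=cloud(c)
    print(n,"o",rays(c,[320,240])[0])
    # bench z
    g=c["range_z"]
    for u,v in [(100,280),(230,300),(360,340),(380,280),(520,380),(240,250),(560,180),(330,140),(60,140),(600,240)]:
        o,d=rays(c,[u,v]); print((u,v),(o+d[0]*g[v,u]).round(4))
c=dict(np.load("pics/top0.npz"));im=c["img"][:,:,::-1]
cv2.imwrite("pics/crop_top.png",cv2.resize(im[130:350,140:520],None,fx=2.1,fy=2.1,interpolation=cv2.INTER_CUBIC))
E
```

```text
top o [ 0.50369473 -0.04390849  1.21871527]
(100, 280) [5.157e-01 5.090e-01 3.000e-04]
(230, 300) [0.465  0.1784 0.0016]
(360, 340) [ 0.3634 -0.154   0.0036]
(380, 280) [ 0.5165 -0.2063  0.0028]
(520, 380) [ 0.2605 -0.5658  0.0008]
(240, 250) [0.5931 0.1542 0.0039]
(560, 180) [ 7.814e-01 -6.858e-01  5.000e-04]
(330, 140) [ 0.8844 -0.0771 -0.0015]
(60, 140) [0.8761 0.6198 0.0057]
(600, 240) [ 0.6226 -0.7891 -0.0021]
scene o [ 1.39866718 -0.38587968  0.87320385]
(100, 280) [ 0.5033 -0.5815 -0.0031]
(230, 300) [ 0.6635 -0.3126 -0.    ]
(360, 340) [ 8.597e-01 -8.100e-02  6.000e-04]
(380, 280) [ 0.7197  0.0312 -0.0009]
(520, 380) [ 0.7548  0.6651 -0.7486]
(240, 250) [ 0.5187 -0.2544  0.0025]
(560, 180) [ 0.5379  0.7004 -0.0008]
(330, 140) [ 0.1202  0.1362 -0.0023]
(60, 140) [-0.1396 -0.6677  0.0029]
(600, 240) [7.833e-01 6.247e-01 5.000e-04]
```

View pics/crop_top.png

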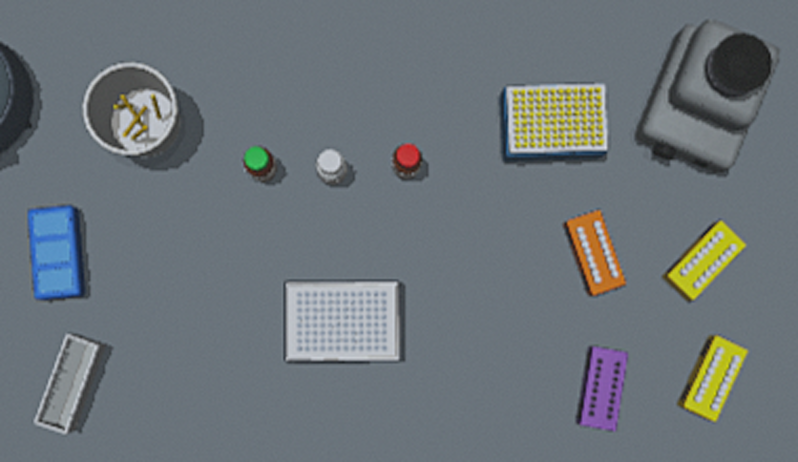

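The crop confirms the orange rack at full-frame (424,250), with white caps. The two yellow look-alikes are to its right and the purple rack is below it. Next I'll get metric poses from both views.

```bash
cat > m.py <<'E'
from h import *
# name: predicate on hsv, top height, expected
def hsvmask(c,lo,hi):
    h=cv2.cvtColor(c["img"],cv2.COLOR_RGB2HSV); return cv2.inRange(h,lo,hi)>0
COL={"brick":((100,120,60),(125,255,255),.028),"orange":((4,150,60),(16,255,255),.028),"purple":((130,80,40),(160,255,255),.028),
"green":((50,120,40),(80,255,255),.075),"red":((0,170,60),(3,255,255),.075)}
def topmask(c,center,rad,h,tol=.009):
    v,u=np.nonzero(c["range_z"]>0); uv,P=cloud(c)
    k=(np.hypot(P[:,0]-center[0],P[:,1]-center[1])<rad)&(abs(P[:,2]-h)<tol)
    m=np.zeros(c["range_z"].shape,np.uint8); m[uv[k][:,1],uv[k][:,0]]=255
    return m
def rect(c,m,h,sub=4):
    m=cv2.morphologyEx(m,cv2.MORPH_CLOSE,np.ones((7,7)))
    m=cv2.morphologyEx(m,cv2.MORPH_OPEN,np.ones((2,2)))
    cs,_=cv2.findContours(m,cv2.RETR_EXTERNAL,cv2.CHAIN_APPROX_NONE)
    k=max(cs,key=cv2.contourArea)
    mm=np.zeros_like(m);cv2.drawContours(mm,[k],-1,255,-1)
    v,u=np.nonzero(mm);P=plane(c,np.c_[u,v],h)[:,:2]
    cen=P.mean(0);w,V=np.linalg.eigh(np.cov((P-cen).T))
    a=np.degrees(np.arctan2(V[1,1],V[0,1])); 
    a=(a+90)%180-90
    L=np.sqrt(12*w)[::-1]
    (x,y),s,_=cv2.minAreaRect((P*1000).astype(np.float32))
    return cen,a,L,np.array([x,y])/1000,sorted(s)[::-1]
E
cat > meas.py <<'E'
import sys
from m import *
def run(cs,G):
    for n,(c0,r,h) in G.items():
        for nm,c in cs.items():
            try:
                cen,a,L,mc,ms=rect(c,topmask(c,c0,r,h),h)
                print(f"{n:7s} {nm:5s} cen {cen.round(4)} yaw {a:6.2f} L {(L*1000).round(1)} | box {mc.round(4)} {np.round(ms,1)}")
            except Exception as e: print(n,nm,"ERR",e)
if __name__=="__main__":
    cs={n:dict(np.load(f"pics/{n}0.npz")) for n in("top","scene")}
    t=cs["top"]
    G={}
    for n,(u,v),r,h in [("block",(303,283),.12,.052),("trough",(173,312),.08,.036),("brick",(166,250),.08,.028),("rack",(424,250),.06,.031),("purple",(427,315),.065,.028),("green",(263,206),.03,.075),("white",(297,208),.03,.075),("red",(334,205),.03,.075),("tips",(405,187),.1,.06),("tub",(203,183),.08,.08)]:
        G[n]=(plane(t,[u,v],h)[0,:2],r,h)
    run(cs,G)
E
python3 meas.py
```

```text
block   top   cen [ 0.5078 -0.0105] yaw  88.07 L [127.5  86.9] | box [ 0.5084 -0.0118] [127.9  88.6]
block   scene cen [ 0.5205 -0.0115] yaw -87.43 L [130.4  93.4] | box [ 0.5197 -0.0123] [133.7  94.5]
trough  top   cen [0.4317 0.3154] yaw -20.03 L [127.6  57.8] | box [0.4343 0.3133] [110.7  42.6]
trough  scene cen [0.4489 0.3103] yaw -19.57 L [118.8  43.2] | box [0.4481 0.3105] [116.4  43.3]
brick   top   cen [0.5899 0.3337] yaw   6.39 L [109.   57.1] | box [0.59   0.3336] [109.8  57.5]
brick   scene cen [0.6033 0.3309] yaw   4.85 L [112.5  60.9] | box [0.6024 0.3305] [114.   62.5]
rack    top   cen [ 0.5913 -0.315 ] yaw  18.84 L [95.3 44.7] | box [ 0.5913 -0.3149] [95.3 44.9]
rack    scene cen [ 0.6041 -0.3154] yaw  18.85 L [99.2 44.9] | box [ 0.6039 -0.3157] [99.8 46. ]
purple  top   cen [ 0.4278 -0.3231] yaw -10.12 L [95.6 45.3] | box [ 0.428  -0.3227] [95.7 46.1]
purple  scene cen [ 0.44  -0.323] yaw  -9.76 L [105.   44.1] | box [ 0.4391 -0.3221] [105.1  43.2]
green   top   cen [0.6968 0.0898] yaw  15.38 L [25.9 23.2] | box [0.6967 0.0906] [27.1 24.3]
green   scene cen [0.7076 0.0884] yaw -21.27 L [32.  24.3] | box [0.707  0.0878] [33.5 25.1]
white   top   cen [0.6934 0.0042] yaw -11.30 L [24.6 22.6] | box [0.6934 0.0042] [24.6 21.9]
white   scene cen [0.7036 0.0026] yaw -25.63 L [29.4 25.4] | box [0.7034 0.0028] [28.3 27.3]
red     top   cen [ 0.7011 -0.0861] yaw -86.05 L [24.8 23.9] | box [ 0.7013 -0.0861] [26.9 24.7]
red     scene cen [ 0.711  -0.0872] yaw -21.89 L [30.  25.1] | box [ 0.7112 -0.0867] [33.1 26.3]
tips    top   cen [ 0.749 -0.264] yaw -88.11 L [117.5  79.5] | box [ 0.749 -0.264] [117.9  79.9]
tips    scene cen [ 0.7621 -0.2664] yaw -87.68 L [116.6  80.9] | box [ 0.7611 -0.2654] [116.8  81.8]
tub     top   cen [0.7575 0.2423] yaw  49.03 L [122.1 121. ] | box [0.7539 0.2356] [106.1 105.7]
tub     scene cen [0.7615 0.233 ] yaw -44.99 L [100.1  92.6] | box [0.7594 0.233 ] [112.4 106. ]
```

The sizes fit, but the two views disagree by about 10 mm in x. I'll check lens distortion (bench-edge straightness) and the base position before trusting either one.

Run:
```python
from h import *
for n in("top","scene"):
    c=dict(np.load(f"pics/{n}0.npz"));uv,P=cloud(c)
    z=np.full(c["range_z"].shape,np.nan);z[uv[:,1],uv[:,0]]=P[:,2]
    # bench edge: per column topmost/bottommost row where z>-0.05
    pts=[]
    for u in range(5,640,15):
        col=z[:,u]
        if n=="top":
            k=np.nonzero(col[60:200]<-.1)[0]
            if len(k): pts.append((u,60+k.max()+1))
        else:
            k=np.nonzero(col[200:]<-.1)[0]
            if len(k): pts.append((u,200+k.min()))
    p=np.array(pts,float);q=np.polyfit(p[:,0],p[:,1],1);r=p[:,1]-np.polyval(q,p[:,0])
    print(n,q,len(p),r.round(1))
    W=plane(c,p,0); print(W[::8].round(3)[:,:2])
    # bench plane fit
    k=(abs(P[:,2])<.012)&(P[:,0]>.2)&(P[:,0]<.85)&(abs(P[:,1])<.5)
    A=np.c_[P[k][:,:2],np.ones(k.sum())];s=np.linalg.lstsq(A,P[k][:,2],rcond=None)[0];print("plane",s, np.std(P[k][:,2]-A@s))
c=dict(np.load("pics/scene0.npz"))
a=c["img"][80:160,220:340,::-1].copy()
cv2.imwrite("pics/base_s.png",cv2.resize(a,None,fx=5,fy=5,interpolation=cv2.INTER_CUBIC))
print(proj(c,[[0,0,0],[0,0,.02]]))
c=dict(np.load("pics/top0.npz"));print(proj(c,[[0,0,0],[0,0,.02],[0,.1,0]]))
```

```text
top [1.03594080e-02 1.12057082e+02] 43 [-0.1 -0.3 -0.4  0.4  0.3  0.1 -0.  -0.2 -0.4  0.5  0.3  0.2  0.  -0.1
 -0.3 -0.4  0.4  0.2  0.1 -0.1 -0.2 -0.4  0.5  0.3  0.2  0.  -0.1 -0.3
 -0.5  0.4  0.2  0.1 -0.1 -0.2 -0.4  0.5 -0.7  0.1 -0.  -0.2 -0.3  0.5
  0.4]
[[ 0.95   0.766]
 [ 0.951  0.458]
 [ 0.949  0.146]
 [ 0.949 -0.169]
 [ 0.95  -0.489]
 [ 0.95  -0.813]]
plane [ 0.00045378  0.00127284 -0.0003243 ] 0.0024916789719767723
scene [-3.31499921e-01  5.09213687e+02] 37 [ 0.3  0.3  0.2  0.2  0.2  0.1  0.1  0.1  0.1  0.   0.  -0.  -0.1 -0.1
 -0.1 -0.1 -0.2 -0.2 -0.2 -0.2 -0.3 -0.3 -0.3 -0.4 -0.4 -0.4 -0.4 -0.5
 -0.5  0.5  0.5  0.4  0.4  0.4  0.3  0.3  0.3]
[[ 0.965 -0.611]
 [ 0.965 -0.408]
 [ 0.965 -0.179]
 [ 0.965  0.085]
 [ 0.967  0.388]]
plane [-1.12196602e-05 -6.07730231e-04 -4.82354348e-05] 0.002121700846123289
[[278.32192694 127.60282605]
 [278.08104747 122.21945065]]
[[298.98450943 486.30711725]
 [298.67488092 489.76246174]
 [258.94730838 486.68839781]]
```

View pics/base_s.png

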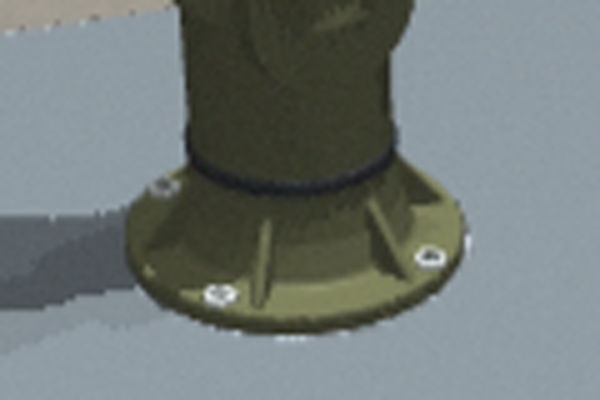

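Run:
```python
from h import *
c=dict(np.load("pics/top0.npz"))
cv2.imwrite("pics/base_t.png",cv2.resize(c["img"][430:480,245:355,::-1],None,fx=6,fy=6,interpolation=cv2.INTER_CUBIC))
s=dict(np.load("pics/scene0.npz"))
for z in(.01,.02): 
    P=plane(s,[(264,139),(306,131.4),(252.5,117)],z)[:,:2];print("scene",z,P.round(4),np.hypot(*P.T))
# flange outline from colour
h=cv2.cvtColor(s["img"],cv2.COLOR_RGB2HSV)
print(h[135,280],h[128,240],h[150,280])
```

```text
scene 0.01 [[ 0.0668 -0.0668]
 [ 0.0663  0.0735]
 [-0.0753 -0.0668]] [0.0944633  0.09893982 0.10063721]
scene 0.02 [[ 0.0823 -0.0705]
 [ 0.0817  0.0681]
 [-0.0582 -0.0705]] [0.10830935 0.10639475 0.09141563]
[33 71 83] [105  34  90] [101  33 164]
```

View pics/base_t.png

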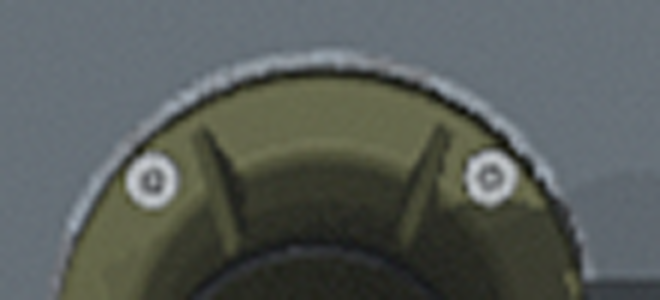

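Run:
```python
from h import *
c=dict(np.load("pics/top0.npz"));s=dict(np.load("pics/scene0.npz"))
for z in(.01,.013,.02): print(plane(c,[(270.3,460),(326.7,459.7)],z)[:,:2].round(4).tolist(),plane(s,[(264,139),(306,131.4),(252.5,117)],z)[:,:2].round(4).tolist())
# range heights: screws
for cc,l in((c,[(270,460),(327,460)]),(s,[(264,139),(306,131),(252,117)])):
    for u,v in l:
        o,d=rays(cc,[u,v]);print((o+d[0]*np.median(cc["range_z"][v-1:v+2,u-1:u+2])).round(4))
```

```text
[[0.0685, 0.0713], [0.0681, -0.0692]] [[0.0668, -0.0668], [0.0663, 0.0735], [-0.0753, -0.0668]]
[[0.0695, 0.071], [0.0692, -0.0691]] [[0.0715, -0.0679], [0.0709, 0.0719], [-0.0701, -0.0679]]
[[0.0721, 0.0704], [0.0717, -0.069]] [[0.0823, -0.0705], [0.0817, 0.0681], [-0.0582, -0.0705]]
[0.0705 0.0715 0.0156]
[ 0.0701 -0.0698  0.0177]
[ 0.0752 -0.0688  0.0154]
[0.0754 0.0703 0.0174]
[-0.062  -0.0714  0.0181]
```

```bash
cat > edges.py <<'E'
from m import *
def colrect(c,mask,h):
    """line fits to four sides of the colour mask, on plane z=h"""
    cs,_=cv2.findContours(mask.astype(np.uint8),cv2.RETR_EXTERNAL,cv2.CHAIN_APPROX_NONE)
    k=max(cs,key=cv2.contourArea)[:,0,:].astype(float)
    P=plane(c,k,h)[:,:2]
    (x,y),(w,hh),a=cv2.minAreaRect((P*1000).astype(np.float32))
    a=np.radians(a);ctr=np.array([x,y])/1000;half=np.array([w,hh])/2000
    out=[]
    for it in range(3):
        ex=np.array([np.cos(a),np.sin(a)]);ey=np.array([-ex[1],ex[0]])
        q=np.c_[(P-ctr)@ex,(P-ctr)@ey]
        s=[];angs=[];ws=[]
        for ax in(0,1):
            for sg in(-1,1):
                k=(abs(q[:,ax]-sg*half[ax])<.004)&(abs(q[:,1-ax])<.8*half[1-ax])
                f=np.polyfit(q[k,1-ax],q[k,ax],1)
                s.append(f[1]);angs.append(-f[0] if ax==0 else f[0]);ws.append(half[1-ax]**3)
        ctr=ctr+ex*(s[0]+s[1])/2+ey*(s[2]+s[3])/2
        half=np.array([s[1]-s[0],s[3]-s[2]])/2
        a+=np.average(angs,weights=ws)
    px=np.linalg.norm(plane(c,[[300,250],[301,250]],h)[0]-plane(c,[[300,250],[301,250]],h)[1])
    size=half*2+px
    A=np.degrees(a)
    if size[1]>size[0]: A+=90;size=size[::-1]
    return ctr,(A+90)%180-90,size*1000,np.degrees(angs)
E
python3 - <<'E'
from edges import *
for n in("top","scene"):
    c=dict(np.load(f"pics/{n}0.npz"))
    h=cv2.cvtColor(c["img"],cv2.COLOR_RGB2HSV)
    T=dict(np.load("pics/top0.npz"))
    w=proj(c,[[.508,-.011,.052]])[0];R=np.zeros(h.shape[:2],bool);u,v=w.astype(int);R[v-45:v+45,u-45:u+45]=1
    m=R&(h[...,2]>165)&(h[...,1]<40); 
    m=cv2.morphologyEx(m.astype(np.uint8),cv2.MORPH_CLOSE,np.ones((5,5)))
    print(n,"plate",colrect(c,m,.052))
    cv2.imwrite(f"pics/plate_{n}.png",cv2.resize(np.hstack([c["img"][v-45:v+45,u-45:u+45,::-1],cv2.merge([m[v-45:v+45,u-45:u+45]*255]*3)]),None,fx=4,fy=4,interpolation=cv2.INTER_NEAREST))
    for nm,lo,hi,z in [("brick",(100,120,60),(125,255,255),.028),("rack",(4,120,60),(16,255,255),.028),("purple",(130,60,40),(160,255,255),.028)]:
        m=hsvmask(c,lo,hi).astype(np.uint8)
        rr=np.zeros_like(m);x0={"brick":(.59,.334),"rack":(.591,-.315),"purple":(.428,-.323)}[nm]
        u,v=proj(c,[[*x0,.028]])[0].astype(int);rr[v-35:v+35,u-35:u+35]=1
        m=cv2.morphologyEx(m*rr,cv2.MORPH_CLOSE,np.ones((5,5)))
        print(n,nm,colrect(c,m,z))
E
```

```text
Traceback (most recent call last):
  File "edges.py", line 17, in colrect
    f=np.polyfit(q[k,1-ax],q[k,ax],1)
TypeError: expected non-empty vector for x
```

Run:
```python
import cv2,numpy as np
a=cv2.imread("pics/plate_top.png");b=cv2.imread("pics/plate_scene.png");cv2.imwrite("pics/plates.png",cv2.resize(np.vstack([a,b]),(600,600)))
```

```text
[ WARN:0@0.017] global loadsave.cpp:275 findDecoder imread_('pics/plate_top.png'): can't open/read file: check file path/integrity
[ WARN:0@0.017] global loadsave.cpp:275 findDecoder imread_('pics/plate_scene.png'): can't open/read file: check file path/integrity
Traceback (most recent call last):
cv2.error: OpenCV(4.12.0) :-1: error: (-5:Bad argument) in function 'resize'
> Overload resolution failed:
>  - src data type = object is not supported
>  - Expected Ptr<cv::UMat> for argument 'src'
```

Run:
```python
from edges import *
c=dict(np.load("pics/top0.npz"));h=cv2.cvtColor(c["img"],cv2.COLOR_RGB2HSV)
print(h[284,268:340,2]);print(h[255:310,285,2]);
cv2.imwrite("pics/plates.png",np.hstack([cv2.resize(c["img"][250:315,265:345,::-1],None,fx=5,fy=5,interpolation=cv2.INTER_NEAREST)]))
c=dict(np.load("pics/scene0.npz"))
cv2.imwrite("pics/plates2.png",np.hstack([cv2.resize(c["img"][190:250,290:375,::-1],None,fx=7,fy=7,interpolation=cv2.INTER_NEAREST)]))
```

```text
[124 125 120 123 124 126 126  73 139 196 201 197 198 183 168 178 193 178
 166 185 187 174 168 191 182 167 171 192 176 166 186 191 168 148 186 178
 162 170 191 173 164 189 189 166 159 193 178 161 170 191 167 156 188 186
 164 161 192 199 200 207 145 153  94  71  75 119 127 123 125 125 124 123]
[123 124 125 125 124 122 123 130  89 128 174 193 201 192 177 170 186 190
 178 174 193 191 173 183 192 177 170 185 191 178 176 194 189 174 186 191
 177 170 190 196 179 175 190 198 202 182 121  58 101 127 127 124 125 123
 123]
```

View pics/plates.png

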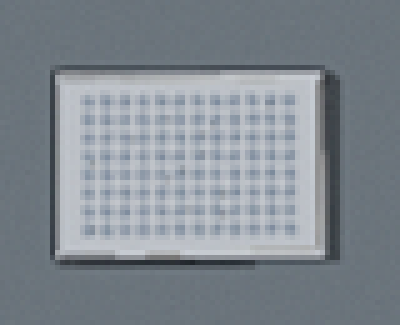

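View pics/plates2.png

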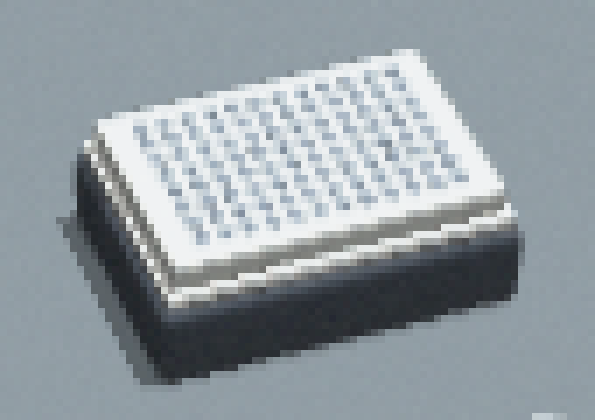

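Run:
```python
from edges import *
for n,poly in(("top",[(279,267),(326,266),(326,299),(279,300)]),("scene",[(307,208),(349,198),(360,216),(318,227)])):
    c=dict(np.load(f"pics/{n}0.npz"));g=c["img"].astype(np.float32)
    g=cv2.GaussianBlur(g[...,0],(0,0),.7)
    bh=cv2.morphologyEx(g,cv2.MORPH_BLACKHAT,np.ones((7,7)))
    M=np.zeros(g.shape,np.uint8);cv2.fillPoly(M,[np.array(poly)],1)
    for t in(8,12,16):
        v,u=np.nonzero((M>0)&(bh>t));w=np.minimum(bh[v,u],25)
        P=plane(c,np.c_[u,v],.052)[:,:2];cen=np.average(P,axis=0,weights=w)
        e,V=np.linalg.eigh(np.cov((P-cen).T,aweights=w));a=np.degrees(np.arctan2(V[1,1],V[0,1]))%180-90
        print(n,t,cen.round(4),"block yaw",round(a,2),(np.sqrt(12*e)*1000).round(1))
for n in("top","scene"):
    c=dict(np.load(f"pics/{n}0.npz"));h=cv2.cvtColor(c["img"],cv2.COLOR_RGB2HSV)
    for nm,lo,hi,z in [("brick",(100,120,60),(125,255,255),.028),("rack",(4,120,60),(16,255,255),.028),("purple",(130,60,40),(160,255,255),.028)]:
        m=hsvmask(c,lo,hi).astype(np.uint8)
        rr=np.zeros_like(m);x0={"brick":(.59,.334),"rack":(.591,-.315),"purple":(.428,-.323)}[nm]
        u,v=proj(c,[[*x0,.028]])[0].astype(int);rr[v-35:v+35,u-35:u+35]=1
        m=cv2.morphologyEx(m*rr,cv2.MORPH_CLOSE,np.ones((5,5)))
        try: print(n,nm,colrect(c,m,z))
        except Exception as e: print(n,nm,e)
```

```text
top 8 [ 0.5092 -0.0082] block yaw 0.28 [ 71.4 108. ]
top 12 [ 0.5093 -0.0083] block yaw -0.02 [ 71.4 108.3]
top 16 [ 0.5093 -0.009 ] block yaw -0.04 [ 71.9 108.3]
scene 8 [ 0.5106 -0.0115] block yaw -0.25 [ 71.  110.6]
scene 12 [ 0.5104 -0.0115] block yaw -0.46 [ 70.3 110.8]
scene 16 [ 0.5109 -0.0117] block yaw -0.27 [ 70.2 111.5]
top brick (array([0.59114357, 0.33563946]), np.float64(6.034050273577407), array([109.73811801,  57.67800709]), array([ 0.63503301,  0.05122702, -0.24027025,  0.17304772]))
top rack (array([ 0.59239269, -0.3129803 ]), np.float64(19.18446558698514), array([96.08564403, 45.51386912]), array([ 1.57728048, -0.71706785, -0.77291607,  0.68775361]))
top purple (array([ 0.42945669, -0.3207966 ]), np.float64(-10.397058606265034), array([96.15482128, 46.01102427]), array([-0.17317751,  0.11750509,  0.76996163, -0.18686733]))
scene brick (array([0.60388296, 0.32512368]), np.float64(5.36864652461972), array([121.85331697,  72.66954806]), array([ 2.52611945, -3.97374796, -0.31189465,  0.3450898 ]))
scene rack (array([ 0.60446589, -0.31718036]), np.float64(17.583688068550373), array([114.69696134,  50.55884348]), array([ 1.07584589,  2.40724572, -0.58685381,  0.11559796]))
scene purple (array([ 0.44313615, -0.32527627]), np.float64(-9.315620940105305), array([121.94436172,  45.22883504]), array([-0.12290052,  0.20131385, -1.5203036 , -0.17134458]))
```

Wells give the block centre as about (0.510, -0.010) with yaw about 0. Both views agree to about 3 mm there, so the larger gap elsewhere came from side faces seen in the scene view. The base screws also support the top view. Next is a row calculator, then the first move to above the trough.

```bash
cat > plan.py <<'E'
import sys,numpy as np,json
# usage: plan.py x,y,z,yaw [x,y,z,yaw ...]  (m, deg) polar interpolation by default; prefix L = straight
def main(args,start=None,dmax=40,amax=7):
    from cell import env
    o=env.get_obs(); p=np.array(o["tool_pos"]);yaw=o["tool_rot"][2]
    print("now",p.round(4),o["tool_rot"].round(2),"t",round(o["time_s"],2))
    rows=[]
    for a in args:
        lin=a[0]=="L"; a=a.lstrip("L"); slow=40
        if ":" in a: a,slow=a.split(":"); slow=float(slow)
        t=np.array([float(s) for s in a.split(",")]); 
        dy=(t[3]-yaw)
        p0=p.copy();y0=yaw
        r0,z0=np.hypot(p0[0],p0[1]),np.arctan2(p0[1],p0[0]);r1,z1=np.hypot(t[0],t[1]),np.arctan2(t[1],t[0])
        def f(s):
            if lin: q=p0+s*(t[:3]-p0)
            else:
                r=r0+s*(r1-r0);az=z0+s*(z1-z0);q=np.array([r*np.cos(az),r*np.sin(az),p0[2]+s*(t[2]-p0[2])])
            return q,y0+s*dy
        S=np.linspace(0,1,200);L=np.linalg.norm(np.diff([f(s)[0] for s in S],axis=0),axis=1).sum()
        n=int(max(1,np.ceil(L*1000/slow),np.ceil(abs(dy)/amax)))
        for i in range(1,n+1):
            q,yy=f(i/n);d=(q-p)*1000;c,s_=np.cos(np.radians(yaw)),np.sin(np.radians(yaw))
            dec=0 if i<n else 1
            tx,ty,tz=[round(float(v),dec) for v in(d[0]*c+d[1]*s_,d[0]*s_-d[1]*c,-d[2])]
            rz=round(float(yaw-yy),dec)
            rows.append({k:(int(v) if v==int(v) else v) for k,v in dict(tx=tx,ty=ty,tz=tz,rz=rz).items() if v})
            p=p+np.array([tx*c+ty*s_,tx*s_-ty*c,-tz])/1000; yaw-=rz
    print(len(rows),"rows");
    for i in range(0,len(rows),20): print(json.dumps(rows[i:i+20]))
main(sys.argv[1:])
E
python3 plan.py .4343,.3133,.15,160
```

```text
now [ 0.1743 -0.6257  0.2356] [-1.7991e+02  1.0000e-02  1.5570e+01] t 0.1
29 rows
[{"tx": 43, "ty": -5, "tz": 3, "rz": -5}, {"tx": 42, "ty": -5, "tz": 3, "rz": -5}, {"tx": 43, "ty": -3, "tz": 3, "rz": -5}, {"tx": 42, "ty": -3, "tz": 3, "rz": -5}, {"tx": 42, "ty": -2, "tz": 3, "rz": -5}, {"tx": 42, "ty": -1, "tz": 3, "rz": -5}, {"tx": 42, "tz": 3, "rz": -5}, {"tx": 41, "ty": 1, "tz": 3, "rz": -5}, {"tx": 41, "ty": 1, "tz": 3, "rz": -5}, {"tx": 41, "ty": 3, "tz": 3, "rz": -5}, {"tx": 40, "ty": 3, "tz": 2, "rz": -5}, {"tx": 40, "ty": 4, "tz": 3, "rz": -5}, {"tx": 40, "ty": 5, "tz": 3, "rz": -5}, {"tx": 39, "ty": 5, "tz": 3, "rz": -5}, {"tx": 39, "ty": 7, "tz": 3, "rz": -5}, {"tx": 39, "ty": 7, "tz": 3, "rz": -5}, {"tx": 38, "ty": 8, "tz": 3, "rz": -5}, {"tx": 38, "ty": 8, "tz": 3, "rz": -5}, {"tx": 37, "ty": 9, "tz": 3, "rz": -5}, {"tx": 37, "ty": 10, "tz": 3, "rz": -5}]
[{"tx": 37, "ty": 11, "tz": 3, "rz": -5}, {"tx": 36, "ty": 11, "tz": 3, "rz": -5}, {"tx": 35, "ty": 12, "tz": 3, "rz": -5}, {"tx": 35, "ty": 12, "tz": 3, "rz": -5}, {"tx": 35, "ty": 13, "tz": 3, "rz": -5}, {"tx": 34, "ty": 14, "tz": 3, "rz": -4}, {"tx": 33, "ty": 13, "tz": 3, "rz": -5}, {"tx": 34, "ty": 15, "tz": 3, "rz": -5}, {"tx": 32.2, "ty": 14.5, "tz": 2.6, "rz": -5.4}]
```

```bash
sed -i 's/slow=40$/slow=36/' plan.py; python3 -m pendant '[{"tx": 38, "ty": -4, "tz": 2, "rz": -4},{"tx": 38, "ty": -4, "tz": 2, "rz": -5},{"tx": 38, "ty": -3, "tz": 2, "rz": -5},{"tx": 38, "ty": -3, "tz": 2, "rz": -5},{"tx": 38, "ty": -2, "tz": 2, "rz": -5},{"tx": 38, "ty": -1, "tz": 2, "rz": -5},{"tx": 38, "tz": 2, "rz": -5},{"tx": 38, "tz": 2, "rz": -5},{"tx": 38, "ty": 1, "tz": 2, "rz": -5},{"tx": 38, "ty": 2, "tz": 2, "rz": -5},{"tx": 38, "ty": 3, "tz": 2, "rz": -5},{"tx": 38, "ty": 3, "tz": 2, "rz": -5},{"tx": 38, "ty": 4, "tz": 2, "rz": -5},{"tx": 38, "ty": 5, "tz": 2, "rz": -5},{"tx": 38, "ty": 6, "tz": 2, "rz": -5},{"tx": 38, "ty": 6, "tz": 2, "rz": -5},{"tx": 37, "ty": 7, "tz": 2, "rz": -5},{"tx": 37, "ty": 8, "tz": 2, "rz": -5},{"tx": 37, "ty": 8, "tz": 2, "rz": -5},{"tx": 36, "ty": 9, "tz": 2, "rz": -5}]' 15; python3 plan.py .4343,.3133,.15,160
```

```text
now [ 0.1743 -0.6257  0.2356] [-1.7991e+02  1.0000e-02  1.5570e+01] t 0.1
32 rows
[{"tx": 39, "ty": -5, "tz": 3, "rz": -5}, {"tx": 39, "ty": -3, "tz": 2, "rz": -4}, {"tx": 38, "ty": -4, "tz": 3, "rz": -5}, {"tx": 38, "ty": -2, "tz": 3, "rz": -4}, {"tx": 39, "ty": -2, "tz": 2, "rz": -5}, {"tx": 38, "ty": -1, "tz": 3, "rz": -4}, {"tx": 37, "tz": 3, "rz": -5}, {"tx": 38, "tz": 2, "rz": -4}, {"tx": 37, "ty": 1, "tz": 3, "rz": -5}, {"tx": 38, "ty": 2, "tz": 3, "rz": -4}, {"tx": 37, "ty": 2, "tz": 2, "rz": -5}, {"tx": 36, "ty": 3, "tz": 3, "rz": -4}, {"tx": 37, "ty": 3, "tz": 3, "rz": -5}, {"tx": 36, "ty": 5, "tz": 2, "rz": -4}, {"tx": 35, "ty": 4, "tz": 3, "rz": -5}, {"tx": 36, "ty": 6, "tz": 3, "rz": -4}, {"tx": 35, "ty": 6, "tz": 2, "rz": -5}, {"tx": 35, "ty": 7, "tz": 3, "rz": -4}, {"tx": 35, "ty": 7, "tz": 3, "rz": -5}, {"tx": 34, "ty": 7, "tz": 3, "rz": -4}]
[{"tx": 34, "ty": 9, "tz": 2, "rz": -5}, {"tx": 33, "ty": 8, "tz": 3, "rz": -4}, {"tx": 33, "ty": 10, "tz": 3, "rz": -5}, {"tx": 33, "ty": 10, "tz": 2, "rz": -4}, {"tx": 32, "ty": 10, "tz": 3, "rz": -5}, {"tx": 32, "ty": 11, "tz": 3, "rz": -4}, {"tx": 32, "ty": 11, "tz": 2, "rz": -5}, {"tx": 31, "ty": 12, "tz": 3, "rz": -4}, {"tx": 31, "ty": 13, "tz": 3, "rz": -5}, {"tx": 30, "ty": 13, "tz": 2, "rz": -4}, {"tx": 30, "ty": 13, "tz": 3, "rz": -5}, {"tx": 29.4, "ty": 13.5, "tz": 2.6, "rz": -4.4}]invalid input at $[0]: expected keys rx, ry, rz, tx, ty, tz, jaw
```

```bash
sed -i 's/^            rows.append.*$/            rows.append("rz %g | tx %g ty %g tz %g"%(rz,tx,ty,tz))/; s/print(json.dumps(rows\[i:i+20\]))/print("\\n".join(rows[i:i+20]),"\\n--")/' plan.py
python3 -m pendant '[{"rx":0,"ry":0,"rz":-5,"tx":38,"ty":-4,"tz":2,"jaw":87},{"rx":0,"ry":0,"rz":-5,"tx":38,"ty":-4,"tz":2,"jaw":87},{"rx":0,"ry":0,"rz":-5,"tx":38,"ty":-3,"tz":2,"jaw":87},{"rx":0,"ry":0,"rz":-5,"tx":38,"ty":-3,"tz":2,"jaw":87},{"rx":0,"ry":0,"rz":-5,"tx":38,"ty":-2,"tz":2,"jaw":87},{"rx":0,"ry":0,"rz":-5,"tx":38,"ty":-1,"tz":2,"jaw":87},{"rx":0,"ry":0,"rz":-5,"tx":38,"ty":0,"tz":2,"jaw":87},{"rx":0,"ry":0,"rz":-5,"tx":38,"ty":0,"tz":2,"jaw":87},{"rx":0,"ry":0,"rz":-5,"tx":38,"ty":1,"tz":2,"jaw":87},{"rx":0,"ry":0,"rz":-5,"tx":38,"ty":2,"tz":2,"jaw":87},{"rx":0,"ry":0,"rz":-5,"tx":38,"ty":2,"tz":2,"jaw":87},{"rx":0,"ry":0,"rz":-5,"tx":38,"ty":3,"tz":2,"jaw":87},{"rx":0,"ry":0,"rz":-5,"tx":37,"ty":4,"tz":2,"jaw":87},{"rx":0,"ry":0,"rz":-5,"tx":36,"ty":5,"tz":2,"jaw":87},{"rx":0,"ry":0,"rz":-5,"tx":36,"ty":5,"tz":2,"jaw":87},{"rx":0,"ry":0,"rz":-5,"tx":36,"ty":6,"tz":2,"jaw":87},{"rx":0,"ry":0,"rz":-5,"tx":35,"ty":6,"tz":2,"jaw":87},{"rx":0,"ry":0,"rz":-5,"tx":35,"ty":7,"tz":2,"jaw":87},{"rx":0,"ry":0,"rz":-5,"tx":35,"ty":7,"tz":2,"jaw":87},{"rx":0,"ry":0,"rz":-4,"tx":34,"ty":8,"tz":2,"jaw":87}]' 15; python3 plan.py .4343,.3133,.15,160
```

```text
time_s: 1.77
tool_pos: [0.5256, -0.0324, 0.1961]
tool_rot: [-180.0, -0.0, 114.8]
force: [0.5, 0.2, 0.1]
grip_width: 0.0873
now [ 0.5256 -0.0324  0.1961] [-1.7998e+02 -2.0000e-02  1.1484e+02] t 1.77
11 rows
rz -4 | tx 29 ty 15 tz 4
rz -4 | tx 29 ty 16 tz 4
rz -4 | tx 29 ty 16 tz 5
rz -4 | tx 29 ty 16 tz 4
rz -5 | tx 28 ty 17 tz 4
rz -4 | tx 29 ty 17 tz 4
rz -4 | tx 28 ty 17 tz 4
rz -4 | tx 28 ty 18 tz 5
rz -4 | tx 29 ty 17 tz 4
rz -4 | tx 28 ty 19 tz 4
rz -4.2 | tx 27.5 ty 17.8 tz 4.1 
--
```

```bash
python3 -m pendant '[{"rx":0,"ry":0,"rz":-4,"tx":29,"ty":15,"tz":6,"jaw":87},{"rx":0,"ry":0,"rz":-4,"tx":29,"ty":16,"tz":6,"jaw":87},{"rx":0,"ry":0,"rz":-4,"tx":29,"ty":16,"tz":6,"jaw":87},{"rx":0,"ry":0,"rz":-4,"tx":29,"ty":16,"tz":6,"jaw":87},{"rx":0,"ry":0,"rz":-5,"tx":28,"ty":17,"tz":6,"jaw":87},{"rx":0,"ry":0,"rz":-4,"tx":29,"ty":17,"tz":6,"jaw":87},{"rx":0,"ry":0,"rz":-4,"tx":28,"ty":17,"tz":6,"jaw":87},{"rx":0,"ry":0,"rz":-4,"tx":28,"ty":18,"tz":6,"jaw":87},{"rx":0,"ry":0,"rz":-4,"tx":29,"ty":17,"tz":6,"jaw":87},{"rx":0,"ry":0,"rz":-4,"tx":28,"ty":19,"tz":6,"jaw":87},{"rx":0,"ry":0,"rz":-4,"tx":27,"ty":18,"tz":6,"jaw":87},{"rx":0,"ry":0,"rz":0,"tx":0,"ty":0,"tz":0,"jaw":87},{"rx":0,"ry":0,"rz":0,"tx":0,"ty":0,"tz":0,"jaw":87}]'
python3 - <<'E'
from cell import env
from edges import *
o=env.get_obs();print(o["tool_pos"],o["tool_rot"])
p=o["tool_pos"];y=np.radians(o["tool_rot"][2]);ty=np.array([np.sin(y),-np.cos(y),0]);tx=np.array([np.cos(y),np.sin(y),0])
for n in("top","scene"):
    c=env.read_camera(n);np.savez(f"pics/{n}1.npz",**c);im=c["img"][:,:,::-1].copy()
    im=cv2.resize(im,None,fx=4,fy=4,interpolation=cv2.INTER_CUBIC)
    pts=[p+[0,0,-.014]+s*ty*.0436+k*tx*.0095 for s in(-1,1) for k in(-1,1)]
    for q in proj(c,pts): cv2.circle(im,tuple(((q+.5)*4).astype(int)),3,(0,0,255),-1)
    u,v=(proj(c,[p])[0]*4).astype(int)
    cv2.imwrite(f"pics/g_{n}.png",im[v-250:v+250,max(0,u-350):u+350])
E
```

```text
time_s: 2.85
tool_pos: [0.4349, 0.3135, 0.13]
tool_rot: [-180.0, -0.1, 159.8]
force: [0.0, -0.8, -0.6]
grip_width: 0.0873
[0.43486846 0.31345095 0.13001778] [-1.79969179e+02 -7.48920056e-02  1.59844267e+02]
```

View pics/g_top.png

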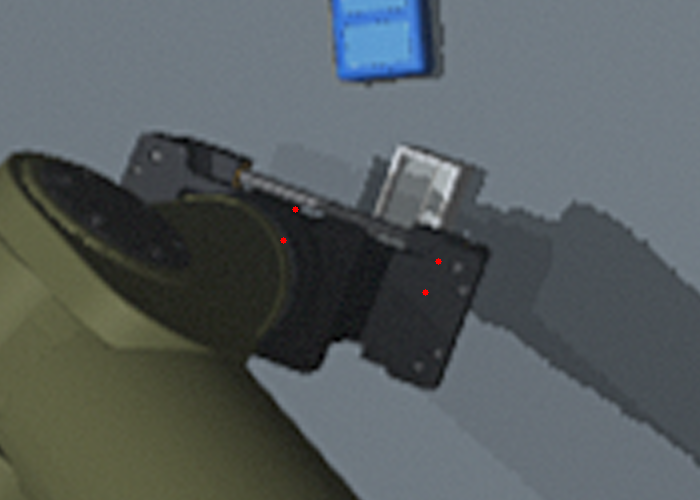

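View pics/g_scene.png

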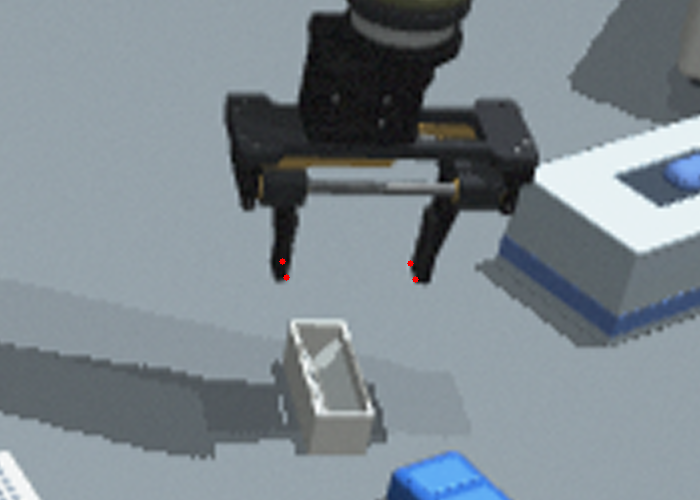

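The scene view shows the projected fingertip corners (red dots) on the real fingertips within about 1 px, so that calibration holds. The trough rim is visible there with 4x corners near (290,322), (344,322), (374,408) and (317,414). I'll get the trough centre from them and from the colour mask in the first top view.

Run:
```python
from cell import env
from edges import *
o=env.get_obs();p=o["tool_pos"]
c=dict(np.load("pics/scene1.npz"));u,v=(proj(c,[p])[0]*4).astype(int)
q=(np.array([(290,321),(344,321),(374,409),(316,415)])+[max(0,u-350),v-250]+.5)/4-.5
P=plane(c,q,.036)[:,:2];print(P.round(4),P.mean(0).round(4),np.linalg.norm(P[1]-P[0]),np.linalg.norm(P[2]-P[1]),np.linalg.norm(P[3]-P[2]))
d=(P[2]+P[3]-P[0]-P[1]);print(np.degrees(np.arctan2(d[1],d[0])))
c=dict(np.load("pics/top0.npz"))
im=c["img"][282:342,145:205,::-1];cv2.imwrite("pics/tr.png",cv2.resize(im,None,fx=10,fy=10,interpolation=cv2.INTER_CUBIC))
```

```text
[[0.3799 0.3117]
 [0.3925 0.349 ]
 [0.4912 0.3168]
 [0.4842 0.2754]] [0.4369 0.3132] 0.03943856307870591 0.10382172481435648 0.04190334369920895
-18.650095872710036
```

View pics/tr.png

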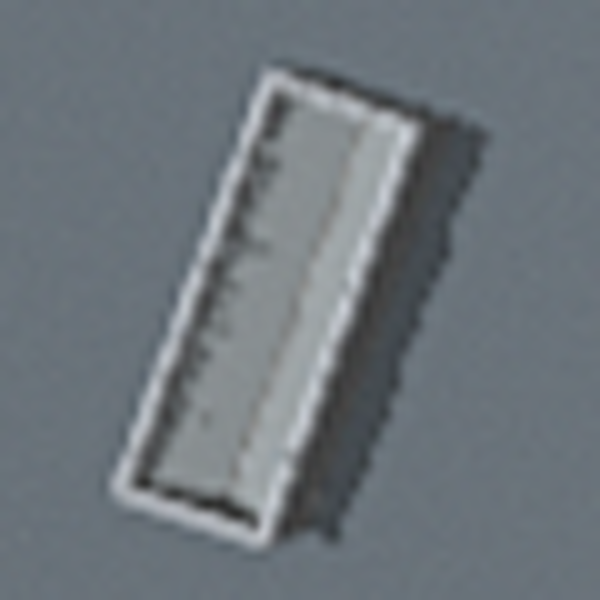

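```bash
python3 - <<'E'
from edges import *
c=dict(np.load("pics/top0.npz"))
q=(np.array([(268,66),(422,122),(270,550),(113,492)])+.5)/10-.5+[145,282]
P=plane(c,q,.036)[:,:2];print(P.round(4),P.mean(0).round(4),np.linalg.norm(P[1]-P[0]),np.linalg.norm(P[2]-P[1]))
d=P[0]+P[1]-P[2]-P[3];print(np.degrees(np.arctan2(d[1],d[0])))
E
python3 plan.py L.4355,.3140,.020,160.5:30
```

```text
[[0.4954 0.3172]
 [0.4815 0.279 ]
 [0.3764 0.3141]
 [0.3906 0.3528]] [0.436  0.3158] 0.04061974736611549 0.1108460212358699
-18.61164558298814
now [0.4374 0.3108 0.1303] [-1.7995e+02  2.0000e-02  1.5950e+02] t 2.95
4 rows
rz -0 | tx 1 ty 1 tz 28
rz -0 | tx 0 ty 0 tz 27
rz -1 | tx 1 ty 1 tz 28
rz 0 | tx 0.9 ty 0.3 tz 27.3 
--
```

```bash
python3 -m pendant '[{"rx":0,"ry":0,"rz":-2,"tx":2,"ty":3,"tz":20,"jaw":87},{"rx":0,"ry":0,"rz":0,"tx":0,"ty":0,"tz":30,"jaw":87},{"rx":0,"ry":0,"rz":0,"tx":0,"ty":0,"tz":30,"jaw":87},{"rx":0,"ry":0,"rz":0,"tx":0,"ty":0,"tz":20,"jaw":87},{"rx":0,"ry":0,"rz":0,"tx":0,"ty":0,"tz":9,"jaw":87},{"rx":0,"ry":0,"rz":0,"tx":0,"ty":0,"tz":0,"jaw":87},{"rx":0,"ry":0,"rz":0,"tx":0,"ty":0,"tz":0,"jaw":87},{"rx":0,"ry":0,"rz":0,"tx":0,"ty":0,"tz":0,"jaw":87}]'
python3 - <<'E'
from cell import env
from edges import *
c=env.read_camera("scene")
im=cv2.resize(c["img"][140:220,380:480,::-1],None,fx=7,fy=7,interpolation=cv2.INTER_CUBIC);cv2.imwrite("pics/tg.png",im)
o=env.get_obs();print(o["tool_pos"],o["tool_rot"])
E
```

```text
time_s: 3.62
tool_pos: [0.4374, 0.3156, 0.023]
tool_rot: [179.9, 0.1, 161.5]
force: [1.6, -0.3, -0.2]
grip_width: 0.087
[0.43744579 0.31575637 0.02313747] [1.79887600e+02 1.21735308e-01 1.61524953e+02]
```

View pics/tg.png

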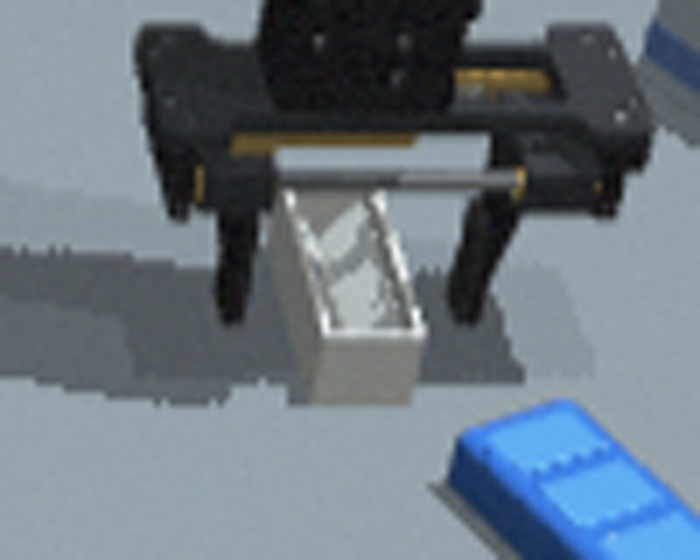

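The fingers straddle the trough at its middle. Closing and lifting.

```bash
python3 -m pendant '[{"rx":0,"ry":0,"rz":0,"tx":0,"ty":0,"tz":3,"jaw":60},{"rx":0,"ry":0,"rz":0,"tx":0,"ty":0,"tz":0,"jaw":34},{"rx":0,"ry":0,"rz":0,"tx":0,"ty":0,"tz":0,"jaw":34},{"rx":0,"ry":0,"rz":0,"tx":0,"ty":0,"tz":0,"jaw":34},{"rx":0,"ry":0,"rz":0,"tx":0,"ty":0,"tz":0,"jaw":34},{"rx":0,"ry":0,"rz":0,"tx":0,"ty":0,"tz":0,"jaw":34},{"rx":0,"ry":0,"rz":0,"tx":0,"ty":0,"tz":0,"jaw":34},{"rx":0,"ry":0,"rz":0,"tx":0,"ty":0,"tz":0,"jaw":34},{"rx":0,"ry":0,"rz":0,"tx":0,"ty":0,"tz":0,"jaw":34},{"rx":0,"ry":0,"rz":0,"tx":0,"ty":0,"tz":0,"jaw":34}]' 15
python3 -c "
from cell import env;o=env.get_obs();print(o['tool_pos'],o['tool_rot'],o['force'],o['grip_width'])"
```

```text
time_s: 4.5
tool_pos: [0.436, 0.3152, 0.0185]
tool_rot: [-180.0, -0.0, 161.6]
force: [-0.6, 0.2, -0.0]
grip_width: 0.0399
[0.43604522 0.31524508 0.01851028] [-1.79994473e+02 -2.75346308e-03  1.61574173e+02] [-0.62229714  0.17351713 -0.04039356] 0.03988503532926554
```

```bash
python3 -m pendant '[{"rx":0,"ry":0,"rz":0,"tx":0,"ty":0,"tz":-10,"jaw":34},{"rx":0,"ry":0,"rz":0,"tx":0,"ty":0,"tz":-30,"jaw":34},{"rx":0,"ry":0,"rz":0,"tx":0,"ty":0,"tz":-35,"jaw":34},{"rx":0,"ry":0,"rz":0,"tx":0,"ty":0,"tz":-26,"jaw":34},{"rx":0,"ry":0,"rz":0,"tx":0,"ty":0,"tz":0,"jaw":34}]'
python3 plan.py .5095,-.1288,.11,180
```

```text
time_s: 4.92
tool_pos: [0.4386, 0.3181, 0.1255]
tool_rot: [179.6, 0.4, 161.6]
force: [0.7, 1.3, 0.2]
grip_width: 0.04
now [0.4386 0.3181 0.1255] [179.61   0.37 161.6 ] t 4.92
13 rows
rz -1 | tx -28 ty -23 tz 1
rz -2 | tx -26 ty -26 tz 1
rz -1 | tx -23 ty -28 tz 2
rz -2 | tx -21 ty -29 tz 1
rz -1 | tx -17 ty -32 tz 1
rz -1 | tx -15 ty -33 tz 1
rz -2 | tx -12 ty -34 tz 1
rz -1 | tx -8 ty -34 tz 2
rz -2 | tx -6 ty -36 tz 1
rz -1 | tx -1 ty -36 tz 1
rz -2 | tx 1 ty -35 tz 1
rz -1 | tx 5 ty -35 tz 1
rz -1.4 | tx 7.8 ty -34.8 tz 1.5 
--
```

```bash
python3 -m pendant '[{"rx":0,"ry":0,"rz":-1,"tx":-26,"ty":-20,"tz":0,"jaw":34},{"rx":0,"ry":0,"rz":-2,"tx":-26,"ty":-26,"tz":1,"jaw":34},{"rx":0,"ry":0,"rz":-1,"tx":-23,"ty":-28,"tz":1,"jaw":34},{"rx":0,"ry":0,"rz":-2,"tx":-21,"ty":-29,"tz":1,"jaw":34},{"rx":0,"ry":0,"rz":-1,"tx":-17,"ty":-32,"tz":1,"jaw":34},{"rx":0,"ry":0,"rz":-1,"tx":-15,"ty":-33,"tz":1,"jaw":34},{"rx":0,"ry":0,"rz":-2,"tx":-12,"ty":-34,"tz":1,"jaw":34},{"rx":0,"ry":0,"rz":-1,"tx":-8,"ty":-34,"tz":1,"jaw":34},{"rx":0,"ry":0,"rz":-2,"tx":-6,"ty":-36,"tz":1,"jaw":34},{"rx":0,"ry":0,"rz":-1,"tx":-1,"ty":-36,"tz":1,"jaw":34},{"rx":0,"ry":0,"rz":-2,"tx":1,"ty":-35,"tz":1,"jaw":34},{"rx":0,"ry":0,"rz":-1,"tx":5,"ty":-35,"tz":1,"jaw":34},{"rx":0,"ry":0,"rz":-1,"tx":8,"ty":-35,"tz":1,"jaw":34},{"rx":0,"ry":0,"rz":0,"tx":0,"ty":0,"tz":0,"jaw":34},{"rx":0,"ry":0,"rz":0,"tx":0,"ty":0,"tz":0,"jaw":34},{"rx":0,"ry":0,"rz":0,"tx":0,"ty":0,"tz":0,"jaw":34}]'
python3 plan.py L.5095,-.1288,.03,180:25
```

```text
time_s: 6.25
tool_pos: [0.5055, -0.1278, 0.1076]
tool_rot: [180.0, 0.0, 179.6]
force: [0.0, 0.4, 0.1]
grip_width: 0.0397
now [ 0.5055 -0.1278  0.1076] [179.97   0.   179.56] t 6.25
4 rows
rz -0 | tx -1 ty -0 tz 19
rz -0 | tx -1 ty -0 tz 20
rz -0 | tx -1 ty -1 tz 19
rz -0.4 | tx -1 ty 0.1 tz 19.6 
--
```

```bash
python3 -m pendant '[{"rx":0,"ry":0,"rz":-0.4,"tx":-4,"ty":-1,"tz":20,"jaw":34},{"rx":0,"ry":0,"rz":0,"tx":0,"ty":0,"tz":25,"jaw":34},{"rx":0,"ry":0,"rz":0,"tx":0,"ty":0,"tz":20,"jaw":34},{"rx":0,"ry":0,"rz":0,"tx":0,"ty":0,"tz":12,"jaw":34},{"rx":0,"ry":0,"rz":0,"tx":0,"ty":0,"tz":0,"jaw":34},{"rx":0,"ry":0,"rz":0,"tx":0,"ty":0,"tz":0,"jaw":34},{"rx":0,"ry":0,"rz":0,"tx":0,"ty":0,"tz":0,"jaw":34}]'
python3 plan.py L.5095,-.1288,.019,180:25
```

```text
time_s: 6.83
tool_pos: [0.5107, -0.1288, 0.0317]
tool_rot: [-180.0, 0.1, -180.0]
force: [0.2, 0.2, -0.2]
grip_width: 0.0402
now [ 0.5107 -0.1288  0.0317] [-1.7998e+02  1.0000e-01 -1.7995e+02] t 6.83
52 rows
rz -7 | tx 0 ty -0 tz 0
rz -7 | tx 0 ty 0 tz 0
rz -7 | tx 0 ty 0 tz 1
rz -7 | tx 0 ty 0 tz -0
rz -7 | tx 0 ty 0 tz 0
rz -7 | tx 0 ty 0 tz 0
rz -6 | tx 0 ty 0 tz 1
rz -7 | tx 0 ty 0 tz -0
rz -7 | tx 0 ty 0 tz 0
rz -7 | tx 0 ty 0 tz 0
rz -7 | tx 0 ty 0 tz 1
rz -7 | tx 0 ty 0 tz -0
rz -7 | tx 0 ty 0 tz 0
rz -7 | tx 0 ty 0 tz 0
rz -7 | tx -0 ty 0 tz 1
rz -7 | tx -0 ty 0 tz -0
rz -7 | tx -0 ty 0 tz 0
rz -7 | tx -0 ty 0 tz 0
rz -7 | tx -0 ty 0 tz 1
rz -6 | tx -0 ty 0 tz -0 
--
rz -7 | tx -0 ty 0 tz 0
rz -7 | tx -0 ty 0 tz 0
rz -7 | tx -0 ty 0 tz 1
rz -7 | tx -1 ty 0 tz -0
rz -7 | tx 0 ty 0 tz 0
rz -7 | tx 0 ty 0 tz 0
rz -7 | tx 0 ty 0 tz 1
rz -7 | tx 0 ty 0 tz -0
rz -7 | tx 0 ty 0 tz 0
rz -7 | tx 0 ty 0 tz 0
rz -7 | tx 0 ty 0 tz 1
rz -7 | tx -0 ty 0 tz -0
rz -6 | tx -0 ty 0 tz 0
rz -7 | tx -0 ty 0 tz 0
rz -7 | tx -0 ty 0 tz 1
rz -7 | tx -0 ty 0 tz -0
rz -7 | tx -0 ty 0 tz 0
rz -7 | tx -0 ty 0 tz 0
rz -7 | tx -0 ty 0 tz 1
rz -7 | tx -0 ty 0 tz -0 
--
rz -7 | tx -0 ty -0 tz 0
rz -7 | tx -0 ty -0 tz 0
rz -7 | tx -0 ty -0 tz 0
rz -7 | tx -0 ty -0 tz 1
rz -6 | tx -0 ty -0 tz -0
rz -7 | tx -0 ty -0 tz 0
rz -7 | tx -0 ty -0 tz 0
rz -7 | tx -0 ty -0 tz 1
rz -7 | tx -0 ty -0 tz -0
rz -7 | tx 0 ty -0 tz 0
rz -7 | tx 0 ty -0 tz 0
rz -7 | tx 0.2 ty -0.4 tz 0.7 
--
```

```bash
sed -i 's/dy=(t\[3\]-yaw)/dy=(t[3]-yaw+180)%360-180/' plan.py
python3 -m pendant '[{"rx":0,"ry":0,"rz":0,"tx":1,"ty":0,"tz":6,"jaw":34},{"rx":0,"ry":0,"rz":0,"tx":0,"ty":0,"tz":3,"jaw":34},{"rx":0,"ry":0,"rz":0,"tx":0,"ty":0,"tz":2,"jaw":34},{"rx":0,"ry":0,"rz":0,"tx":0,"ty":0,"tz":0.5,"jaw":34},{"rx":0,"ry":0,"rz":0,"tx":0,"ty":0,"tz":0,"jaw":34},{"rx":0,"ry":0,"rz":0,"tx":0,"ty":0,"tz":0,"jaw":34}]'; python3 -c "
from cell import env;o=env.get_obs();print(o['tool_pos'],o['tool_rot'],o['force'],o['grip_width'])"
```

```text
time_s: 7.33
tool_pos: [0.5086, -0.1295, 0.0191]
tool_rot: [-180.0, 0.0, 180.0]
force: [-1.0, -0.0, -0.6]
grip_width: 0.04
[ 0.50863586 -0.12951556  0.01913369] [-1.79993111e+02  7.90521658e-03  1.79962912e+02] [-0.95494603 -0.02678441 -0.57113663] 0.039974858404513494
```

```bash
python3 -m pendant '[{"rx":0,"ry":0,"rz":0,"tx":0,"ty":0,"tz":0.5,"jaw":34},{"rx":0,"ry":0,"rz":0,"tx":0,"ty":0,"tz":0,"jaw":46},{"rx":0,"ry":0,"rz":0,"tx":0,"ty":0,"tz":0,"jaw":54},{"rx":0,"ry":0,"rz":0,"tx":0,"ty":0,"tz":0,"jaw":54},{"rx":0,"ry":0,"rz":0,"tx":0,"ty":0,"tz":0,"jaw":54},{"rx":0,"ry":0,"rz":0,"tx":0,"ty":0,"tz":-20,"jaw":54},{"rx":0,"ry":0,"rz":0,"tx":0,"ty":0,"tz":-30,"jaw":54},{"rx":0,"ry":0,"rz":0,"tx":0,"ty":0,"tz":-38,"jaw":80},{"rx":0,"ry":0,"rz":0,"tx":0,"ty":0,"tz":-38,"jaw":80},{"rx":0,"ry":0,"rz":0,"tx":0,"ty":0,"tz":-20,"jaw":80},{"rx":0,"ry":0,"rz":0,"tx":0,"ty":0,"tz":0,"jaw":80}]'
python3 - <<'E'
from cell import env
from edges import *
for n in("top","scene"):
    c=env.read_camera(n);np.savez(f"pics/{n}2.npz",**c);im=c["img"][:,:,::-1]
    u,v=proj(c,[[.5095,-.05,.04]])[0].astype(int)
    cv2.imwrite(f"pics/t2_{n}.png",cv2.resize(im[v-50:v+50,u-60:u+60],None,fx=6,fy=6,interpolation=cv2.INTER_CUBIC));print(u,v)
E
```

```text
time_s: 8.25
tool_pos: [0.5118, -0.1299, 0.1697]
tool_rot: [-179.8, 0.5, 180.0]
force: [0.4, 0.3, -0.8]
grip_width: 0.073
319 282
317 218
```

View pics/t2_top.png

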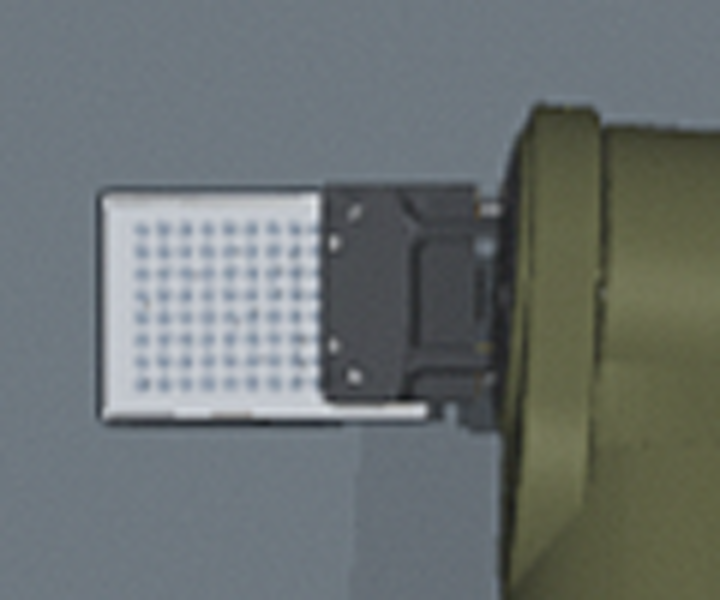

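View pics/t2_scene.png

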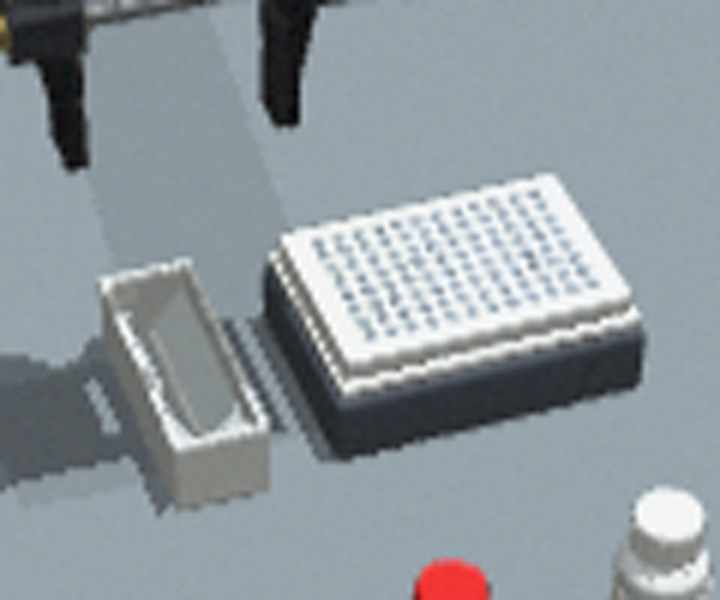

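The trough now lies parallel to the block, with a plausible gap. Next is the green bottle, which needs an accurate cap centre.

Run:
```python
from edges import *
tiles=[]
for n in("top","scene"):
    c=dict(np.load(f"pics/{n}0.npz"))
    for x,y in((.698,.091),(.702,-.085),(.694,.005)):
        u,v=proj(c,[[x,y,.065]])[0].astype(int)
        t=cv2.resize(c["img"][v-12:v+13,u-12:u+13,::-1],(260,260),interpolation=cv2.INTER_CUBIC)
        # draw predicted circles of cap top at guess
        a=np.linspace(0,2*np.pi,40)
        q=proj(c,np.c_[x+.0135*np.cos(a),y+.0135*np.sin(a),.075+0*a])
        q=((q-[u-12,v-12]+.5)*10.4).astype(int)
        for p in q: cv2.circle(t,tuple(p),1,(255,255,0),-1)
        tiles.append(t)
cv2.imwrite("pics/caps.png",np.vstack([np.hstack(tiles[:3]),np.hstack(tiles[3:])]))
```

```text
(no output)
```

View pics/caps.png

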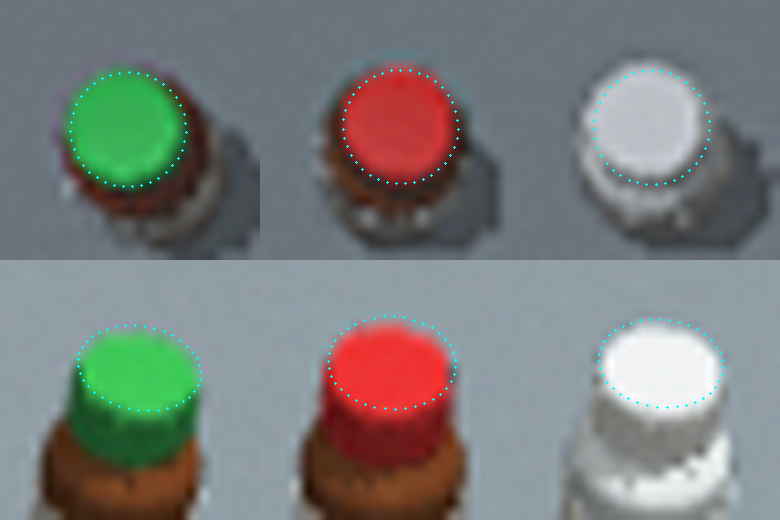

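The predicted cap circles fit both views to within about 0.5 px. That puts green at (0.6985,0.0915), red at (0.7025,-0.085) and white at (0.695,0.0065). Green and red are distinguished by cap colour.

```bash
python3 plan.py .6985,.0915,.14,90
```

```text
now [ 0.5089 -0.1297  0.1652] [-1.7992e+02  8.0000e-02  1.7996e+02] t 8.35
13 rows
rz 7 | tx -17 ty 12 tz 2
rz 7 | tx -15 ty 15 tz 2
rz 7 | tx -13 ty 17 tz 2
rz 7 | tx -10 ty 19 tz 2
rz 7 | tx -6 ty 21 tz 2
rz 7 | tx -3 ty 22 tz 2
rz 6 | tx 0 ty 23 tz 2
rz 7 | tx 4 ty 23 tz 1
rz 7 | tx 7 ty 22 tz 2
rz 7 | tx 11 ty 21 tz 2
rz 7 | tx 15 ty 19 tz 2
rz 7 | tx 17 ty 16 tz 2
rz 7 | tx 20.6 ty 14.3 tz 2.2 
--
```

```bash
python3 -m pendant '[{"rx":0,"ry":0,"rz":7,"tx":-17,"ty":12,"tz":2,"jaw":80},{"rx":0,"ry":0,"rz":7,"tx":-15,"ty":15,"tz":2,"jaw":80},{"rx":0,"ry":0,"rz":7,"tx":-13,"ty":17,"tz":2,"jaw":80},{"rx":0,"ry":0,"rz":7,"tx":-10,"ty":19,"tz":2,"jaw":80},{"rx":0,"ry":0,"rz":7,"tx":-6,"ty":21,"tz":2,"jaw":80},{"rx":0,"ry":0,"rz":7,"tx":-3,"ty":22,"tz":2,"jaw":80},{"rx":0,"ry":0,"rz":6,"tx":0,"ty":23,"tz":2,"jaw":80},{"rx":0,"ry":0,"rz":7,"tx":4,"ty":23,"tz":1,"jaw":80},{"rx":0,"ry":0,"rz":7,"tx":7,"ty":22,"tz":2,"jaw":80},{"rx":0,"ry":0,"rz":7,"tx":11,"ty":21,"tz":2,"jaw":80},{"rx":0,"ry":0,"rz":7,"tx":15,"ty":19,"tz":2,"jaw":80},{"rx":0,"ry":0,"rz":7,"tx":17,"ty":16,"tz":2,"jaw":80},{"rx":0,"ry":0,"rz":7,"tx":20,"ty":14,"tz":2,"jaw":80},{"rx":0,"ry":0,"rz":0,"tx":0,"ty":0,"tz":0,"jaw":80},{"rx":0,"ry":0,"rz":0,"tx":0,"ty":0,"tz":0,"jaw":80},{"rx":0,"ry":0,"rz":0,"tx":0,"ty":0,"tz":0,"jaw":80}]'
python3 - <<'E'
from cell import env
from edges import *
c=env.read_camera("scene")
cv2.imwrite("pics/gb.png",cv2.resize(c["img"][190:300,310:450,::-1],None,fx=5,fy=5,interpolation=cv2.INTER_CUBIC))
E
python3 plan.py L.6985,.0915,.028,90:28
```

```text
time_s: 9.68
tool_pos: [0.6969, 0.0905, 0.1375]
tool_rot: [-179.8, 0.1, 90.1]
force: [0.8, -0.4, 0.0]
grip_width: 0.0802
now [0.6971 0.0896 0.138 ] [-1.7986e+02  9.0000e-02  8.9980e+01] t 9.73
4 rows
rz -0 | tx 0 ty 0 tz 27
rz -0 | tx 1 ty 1 tz 28
rz -0 | tx 0 ty 0 tz 27
rz -0 | tx 0.9 ty 0.4 tz 28 
--
```

View pics/gb.png

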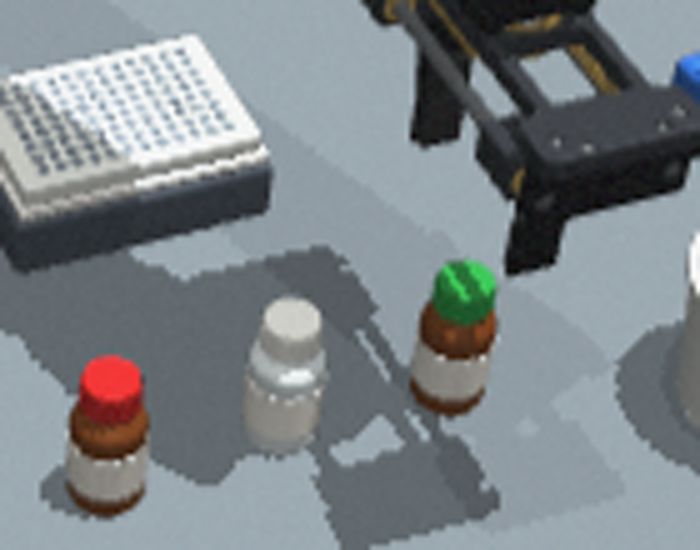

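The view shows the gripper above the green bottle (cap at crop (465,290)), with the jaws along x, clear of white. Lowering and gripping.

```bash
python3 -m pendant '[{"rx":0,"ry":0,"rz":0,"tx":2,"ty":1.5,"tz":20,"jaw":80},{"rx":0,"ry":0,"rz":0,"tx":0,"ty":0,"tz":28,"jaw":80},{"rx":0,"ry":0,"rz":0,"tx":0,"ty":0,"tz":28,"jaw":80},{"rx":0,"ry":0,"rz":0,"tx":0,"ty":0,"tz":22,"jaw":80},{"rx":0,"ry":0,"rz":0,"tx":0,"ty":0,"tz":10,"jaw":80},{"rx":0,"ry":0,"rz":0,"tx":0,"ty":0,"tz":2,"jaw":80},{"rx":0,"ry":0,"rz":0,"tx":0,"ty":0,"tz":0,"jaw":60},{"rx":0,"ry":0,"rz":0,"tx":0,"ty":0,"tz":0,"jaw":45},{"rx":0,"ry":0,"rz":0,"tx":0,"ty":0,"tz":0,"jaw":30},{"rx":0,"ry":0,"rz":0,"tx":0,"ty":0,"tz":0,"jaw":30},{"rx":0,"ry":0,"rz":0,"tx":0,"ty":0,"tz":0,"jaw":30},{"rx":0,"ry":0,"rz":0,"tx":0,"ty":0,"tz":0,"jaw":30},{"rx":0,"ry":0,"rz":0,"tx":0,"ty":0,"tz":0,"jaw":30}]' 15
python3 -c "
from cell import env;o=env.get_obs();print(o['tool_pos'],o['tool_rot'],o['force'],o['grip_width'])"
```

```text
time_s: 10.82
tool_pos: [0.6996, 0.0932, 0.0299]
tool_rot: [180.0, 0.0, 90.0]
force: [0.3, 0.1, 0.4]
grip_width: 0.041
[0.69959629 0.09323975 0.02993174] [1.79966538e+02 5.54655732e-03 8.99783048e+01] [0.27849833 0.09260766 0.4244917 ] 0.040992384583565335
```

```bash
python3 -m pendant '[{"rx":0,"ry":0,"rz":0,"tx":-1,"ty":0,"tz":0,"jaw":30},{"rx":0,"ry":0,"rz":0,"tx":0,"ty":0,"tz":0,"jaw":30},{"rx":0,"ry":0,"rz":0,"tx":0,"ty":0,"tz":0,"jaw":30},{"rx":0,"ry":0,"rz":0,"tx":0,"ty":0,"tz":0,"jaw":30},{"rx":0,"ry":0,"rz":0,"tx":0,"ty":0,"tz":0,"jaw":30}]' 15
python3 -c "
from cell import env;o=env.get_obs();print(o['tool_pos'],o['tool_rot'],o['force'],o['grip_width'])"
```

```text
time_s: 11.23
tool_pos: [0.6994, 0.0923, 0.0297]
tool_rot: [180.0, -0.0, 90.0]
force: [-1.7, 0.0, 2.1]
grip_width: 0.0358
[0.69943679 0.09233642 0.02971293] [ 1.79995223e+02 -2.64852794e-03  8.99753971e+01] [-1.65973157  0.03109076  2.11691309] 0.035758445070872426
```

```bash
python3 -m pendant '[{"rx":0,"ry":0,"rz":0,"tx":0,"ty":0,"tz":-10,"jaw":30},{"rx":0,"ry":0,"rz":0,"tx":0,"ty":0,"tz":-30,"jaw":30},{"rx":0,"ry":0,"rz":0,"tx":0,"ty":0,"tz":-35,"jaw":30},{"rx":0,"ry":0,"rz":0,"tx":0,"ty":0,"tz":-30,"jaw":30},{"rx":0,"ry":0,"rz":0,"tx":0,"ty":0,"tz":-10,"jaw":30},{"rx":0,"ry":0,"rz":0,"tx":0,"ty":0,"tz":0,"jaw":30}]'
python3 plan.py .6025,-.1288,.14,0
```

```text
time_s: 11.73
tool_pos: [0.7016, 0.0927, 0.149]
tool_rot: [179.6, -0.0, 90.0]
force: [0.8, 0.5, -0.1]
grip_width: 0.0354
now [0.7016 0.0927 0.149 ] [ 1.796e+02 -3.000e-02  8.996e+01] t 11.73
13 rows
rz 7 | tx -19 ty -5 tz 1
rz 7 | tx -20 ty -3 tz 0
rz 7 | tx -19 ty -1 tz 1
rz 7 | tx -19 ty 1 tz 1
rz 7 | tx -19 ty 2 tz 0
rz 7 | tx -19 ty 4 tz 1
rz 6 | tx -18 ty 6 tz 1
rz 7 | tx -17 ty 7 tz 1
rz 7 | tx -16 ty 8 tz 0
rz 7 | tx -16 ty 10 tz 1
rz 7 | tx -14 ty 11 tz 1
rz 7 | tx -13 ty 12 tz 0
rz 7 | tx -11.7 ty 13.8 tz 1 
--
```

```bash
python3 -m pendant '[{"rx":0,"ry":0,"rz":7,"tx":-19,"ty":-3,"tz":0,"jaw":30},{"rx":0,"ry":0,"rz":7,"tx":-20,"ty":-3,"tz":0,"jaw":30},{"rx":0,"ry":0,"rz":7,"tx":-19,"ty":-1,"tz":0,"jaw":30},{"rx":0,"ry":0,"rz":7,"tx":-19,"ty":1,"tz":0,"jaw":30},{"rx":0,"ry":0,"rz":7,"tx":-19,"ty":2,"tz":0,"jaw":30},{"rx":0,"ry":0,"rz":7,"tx":-19,"ty":4,"tz":0,"jaw":30},{"rx":0,"ry":0,"rz":6,"tx":-18,"ty":6,"tz":0,"jaw":30},{"rx":0,"ry":0,"rz":7,"tx":-17,"ty":7,"tz":1,"jaw":30},{"rx":0,"ry":0,"rz":7,"tx":-16,"ty":8,"tz":0,"jaw":30},{"rx":0,"ry":0,"rz":7,"tx":-16,"ty":10,"tz":1,"jaw":30},{"rx":0,"ry":0,"rz":7,"tx":-14,"ty":11,"tz":1,"jaw":30},{"rx":0,"ry":0,"rz":7,"tx":-13,"ty":12,"tz":0,"jaw":30},{"rx":0,"ry":0,"rz":7,"tx":-12,"ty":14,"tz":1,"jaw":30},{"rx":0,"ry":0,"rz":0,"tx":0,"ty":0,"tz":0,"jaw":30},{"rx":0,"ry":0,"rz":0,"tx":0,"ty":0,"tz":0,"jaw":30},{"rx":0,"ry":0,"rz":0,"tx":0,"ty":0,"tz":0,"jaw":30}]'
python3 - <<'E'
from cell import env
from edges import *
c=env.read_camera("scene");np.savez("pics/scene3.npz",**c)
cv2.imwrite("pics/s3.png",cv2.resize(c["img"][160:300,220:400,::-1],None,fx=4.4,fy=4.4,interpolation=cv2.INTER_CUBIC))
E
python3 plan.py L.6025,-.1288,.042,0:28
```

```text
time_s: 13.07
tool_pos: [0.6018, -0.1287, 0.1394]
tool_rot: [-179.9, 0.1, 0.1]
force: [0.5, 0.8, -0.8]
grip_width: 0.0354
now [ 0.6022 -0.1281  0.1397] [-1.7994e+02  6.0000e-02  1.4000e-01] t 13.12
4 rows
rz 0 | tx 0 ty 0 tz 24
rz 0 | tx 0 ty 0 tz 25
rz 0 | tx 0 ty 0 tz 24
rz 0.1 | tx 0.3 ty 0.7 tz 24.7 
--
```

View pics/s3.png

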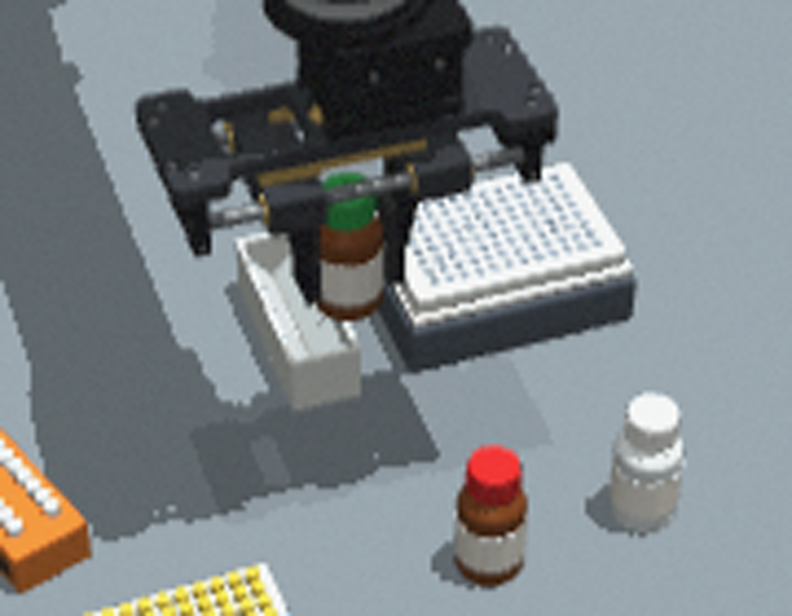

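```bash
python3 -m pendant '[{"rx":0,"ry":0,"rz":0,"tx":0.3,"ty":1,"tz":20,"jaw":30},{"rx":0,"ry":0,"rz":0,"tx":0,"ty":0,"tz":28,"jaw":30},{"rx":0,"ry":0,"rz":0,"tx":0,"ty":0,"tz":28,"jaw":30},{"rx":0,"ry":0,"rz":0,"tx":0,"ty":0,"tz":18,"jaw":30},{"rx":0,"ry":0,"rz":0,"tx":0,"ty":0,"tz":7,"jaw":30},{"rx":0,"ry":0,"rz":0,"tx":0,"ty":0,"tz":0,"jaw":30},{"rx":0,"ry":0,"rz":0,"tx":0,"ty":0,"tz":0,"jaw":30},{"rx":0,"ry":0,"rz":0,"tx":0,"ty":0,"tz":0,"jaw":30}]'
python3 plan.py L.6025,-.1293,.03,0:28
```

```text
time_s: 13.78
tool_pos: [0.6039, -0.1303, 0.0412]
tool_rot: [180.0, -0.2, 0.0]
force: [-0.2, 0.5, -0.9]
grip_width: 0.0356
now [ 0.6039 -0.1303  0.0412] [ 1.7998e+02 -1.6000e-01  2.0000e-02] t 13.78
1 rows
rz 0 | tx -1.4 ty -1 tz 11.2 
--
```

```bash
python3 -m pendant '[{"rx":0,"ry":0,"rz":0,"tx":-1,"ty":-1,"tz":5,"jaw":30},{"rx":0,"ry":0,"rz":0,"tx":0,"ty":0,"tz":3,"jaw":30},{"rx":0,"ry":0,"rz":0,"tx":0,"ty":0,"tz":2,"jaw":30},{"rx":0,"ry":0,"rz":0,"tx":0,"ty":0,"tz":0,"jaw":30},{"rx":0,"ry":0,"rz":0,"tx":0,"ty":0,"tz":0,"jaw":30}]'
python3 -c "
from cell import env;o=env.get_obs();print(o['tool_pos'],o['tool_rot'],o['force'],o['grip_width'])"
```

```text
time_s: 14.2
tool_pos: [0.6015, -0.1297, 0.0297]
tool_rot: [180.0, -0.0, -0.0]
force: [0.9, 0.0, -0.7]
grip_width: 0.0356
[ 0.60153543 -0.12965705  0.02969565] [ 1.79988462e+02 -1.66069265e-02 -2.71998669e-02] [ 0.89499399  0.02985899 -0.72368274] 0.03564052800441341
```

```bash
python3 -m pendant '[{"rx":0,"ry":0,"rz":0,"tx":0.5,"ty":0,"tz":0.3,"jaw":30},{"rx":0,"ry":0,"rz":0,"tx":0,"ty":0,"tz":0,"jaw":30},{"rx":0,"ry":0,"rz":0,"tx":0,"ty":0,"tz":0,"jaw":45},{"rx":0,"ry":0,"rz":0,"tx":0,"ty":0,"tz":0,"jaw":60},{"rx":0,"ry":0,"rz":0,"tx":0,"ty":0,"tz":0,"jaw":60},{"rx":0,"ry":0,"rz":0,"tx":0,"ty":0,"tz":0,"jaw":60},{"rx":0,"ry":0,"rz":0,"tx":0,"ty":0,"tz":-20,"jaw":60},{"rx":0,"ry":0,"rz":0,"tx":0,"ty":0,"tz":-35,"jaw":60},{"rx":0,"ry":0,"rz":0,"tx":0,"ty":0,"tz":-38,"jaw":80},{"rx":0,"ry":0,"rz":0,"tx":0,"ty":0,"tz":-38,"jaw":87}]'
python3 plan.py .5911,.3356,.13,96
```

```text
time_s: 15.03
tool_pos: [0.6014, -0.1294, 0.161]
tool_rot: [-180.0, 0.1, -0.0]
force: [0.1, -0.1, 0.8]
grip_width: 0.0671
now [ 0.6014 -0.1294  0.161 ] [-1.7997e+02  8.0000e-02 -2.0000e-02] t 15.03
14 rows
rz -7 | tx 10 ty -31 tz 2
rz -7 | tx 13 ty -30 tz 2
rz -7 | tx 15 ty -29 tz 3
rz -6 | tx 17 ty -29 tz 2
rz -7 | tx 18 ty -28 tz 2
rz -7 | tx 21 ty -26 tz 2
rz -7 | tx 22 ty -26 tz 3
rz -7 | tx 25 ty -23 tz 2
rz -7 | tx 26 ty -23 tz 2
rz -7 | tx 27 ty -20 tz 2
rz -6 | tx 30 ty -19 tz 2
rz -7 | tx 30 ty -17 tz 3
rz -7 | tx 32 ty -16 tz 2
rz -7 | tx 33.2 ty -12.7 tz 2 
--
```

```bash
python3 plan.py .5905,.3350,.12,6
```

```text
now [ 0.6014 -0.1294  0.161 ] [-1.7997e+02  8.0000e-02 -2.0000e-02] t 15.03
14 rows
rz -0 | tx 10 ty -31 tz 3
rz -1 | tx 9 ty -31 tz 3
rz -0 | tx 8 ty -32 tz 3
rz -1 | tx 6 ty -33 tz 3
rz -0 | tx 5 ty -33 tz 3
rz -1 | tx 3 ty -33 tz 3
rz -0 | tx 2 ty -34 tz 3
rz -0 | tx 1 ty -34 tz 2
rz -1 | tx -2 ty -34 tz 3
rz -0 | tx -3 ty -35 tz 3
rz -1 | tx -4 ty -34 tz 3
rz -0 | tx -6 ty -35 tz 3
rz -1 | tx -8 ty -34 tz 3
rz -0 | tx -8.9 ty -34.2 tz 3 
--
```

```bash
python3 -m pendant '[{"rx":0,"ry":0,"rz":0,"tx":10,"ty":-31,"tz":0,"jaw":87},{"rx":0,"ry":0,"rz":-1,"tx":9,"ty":-31,"tz":2,"jaw":87},{"rx":0,"ry":0,"rz":0,"tx":8,"ty":-32,"tz":2,"jaw":87},{"rx":0,"ry":0,"rz":-1,"tx":6,"ty":-33,"tz":2,"jaw":87},{"rx":0,"ry":0,"rz":0,"tx":5,"ty":-33,"tz":3,"jaw":87},{"rx":0,"ry":0,"rz":-1,"tx":3,"ty":-33,"tz":3,"jaw":87},{"rx":0,"ry":0,"rz":0,"tx":2,"ty":-34,"tz":3,"jaw":87},{"rx":0,"ry":0,"rz":0,"tx":1,"ty":-34,"tz":2,"jaw":87},{"rx":0,"ry":0,"rz":-1,"tx":-2,"ty":-34,"tz":3,"jaw":87},{"rx":0,"ry":0,"rz":0,"tx":-3,"ty":-35,"tz":4,"jaw":87},{"rx":0,"ry":0,"rz":-1,"tx":-4,"ty":-34,"tz":4,"jaw":87},{"rx":0,"ry":0,"rz":0,"tx":-6,"ty":-35,"tz":4,"jaw":87},{"rx":0,"ry":0,"rz":-1,"tx":-8,"ty":-34,"tz":5,"jaw":87},{"rx":0,"ry":0,"rz":0,"tx":-9,"ty":-34,"tz":4,"jaw":87},{"rx":0,"ry":0,"rz":0,"tx":0,"ty":0,"tz":0,"jaw":87},{"rx":0,"ry":0,"rz":0,"tx":0,"ty":0,"tz":0,"jaw":87},{"rx":0,"ry":0,"rz":0,"tx":0,"ty":0,"tz":0,"jaw":87}]'
cat > look.py <<'E'
import sys
from cell import env
from edges import *
tag=sys.argv[1]
for n in("top","scene"):
    c=env.read_camera(n);np.savez(f"pics/{n}{tag}.npz",**c);cv2.imwrite(f"pics/{n}{tag}.png",c["img"][:,:,::-1])
E
python3 look.py 4;python3 plan.py L.5905,.3350,.02,6:30
```

```text
time_s: 16.45
tool_pos: [0.5913, 0.3342, 0.1189]
tool_rot: [179.9, -0.0, 6.0]
force: [0.8, -0.1, 0.1]
grip_width: 0.0869
now [0.5923 0.3326 0.1191] [ 1.7993e+02 -2.0000e-02  5.8200e+00] t 16.55
4 rows
rz -0 | tx -0 ty -1 tz 25
rz -0 | tx -1 ty -0 tz 25
rz -0 | tx -0 ty -1 tz 24
rz -0.2 | tx -0.5 ty -0.6 tz 25.1 
--
```

View pics/top4.png

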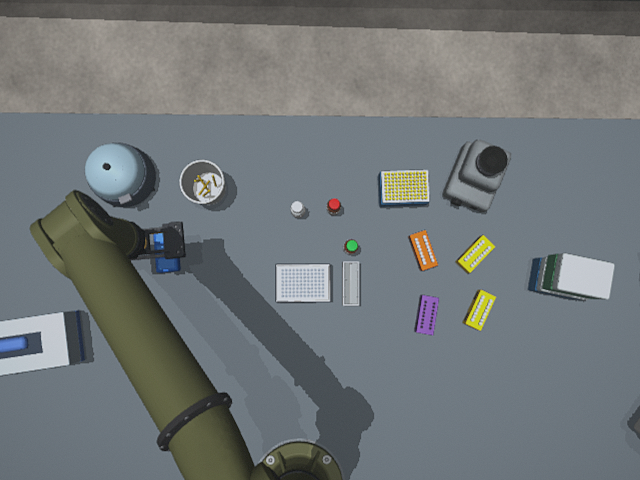

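View pics/scene4.png

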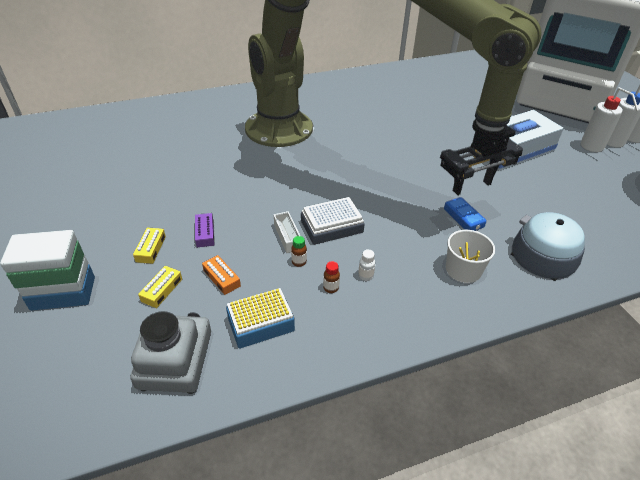

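The top view shows the trough at (351,283) beside the block, with green at (351,246) behind it. I'll check that against the expected outlines (block, trough rim, cap) at 8x.

```bash
cat > over.py <<'E'
import sys
from edges import *
# over.py npz out u0 v0 u1 v1 scale  rect:x,y,yaw,L,W,z  circ:x,y,r,z ...
f,out,u0,v0,u1,v1,s=sys.argv[1:8];u0,v0,u1,v1=map(int,(u0,v0,u1,v1));s=float(s)
c=dict(np.load(f));im=cv2.resize(c["img"][v0:v1,u0:u1,::-1],None,fx=s,fy=s,interpolation=cv2.INTER_CUBIC)
for a in sys.argv[8:]:
    k,v=a.split(":");v=[float(x) for x in v.split(",")]
    if k=="rect":
        x,y,w,L,W,z=v;w=np.radians(w);ex=np.array([np.cos(w),np.sin(w)]);ey=np.array([-ex[1],ex[0]])
        P=[np.r_[np.array([x,y])+i*ex*L/2+j*ey*W/2,z] for i,j in((-1,-1),(1,-1),(1,1),(-1,1))]
    else:
        x,y,r,z=v;t=np.linspace(0,2*np.pi,40);P=np.c_[x+r*np.cos(t),y+r*np.sin(t),z+0*t]
    q=((proj(c,P)-[u0,v0]+.5)*s-.5)
    cv2.polylines(im,[np.round(q*16).astype(np.int32)],True,(255,0,255),1,cv2.LINE_AA,4)
cv2.imwrite(out,im)
E
python3 over.py pics/top4.npz pics/ov4.png 270 235 370 310 7.5 rect:.509,-.1292,0,.11,.04,.036 rect:.5095,-.0088,0,.0855,.1275,.052 rect:.5095,-.0088,0,.098,.14,.0  circ:.602,-.1293,.0135,.075
python3 over.py pics/scene4.npz pics/ov4s.png 265 190 370 275 7 rect:.509,-.1292,0,.11,.04,.036 rect:.5095,-.0088,0,.0855,.1275,.052 rect:.5095,-.0088,0,.098,.14,.0  circ:.602,-.1293,.0135,.075
```

```text
(no output)
```

View pics/ov4.png

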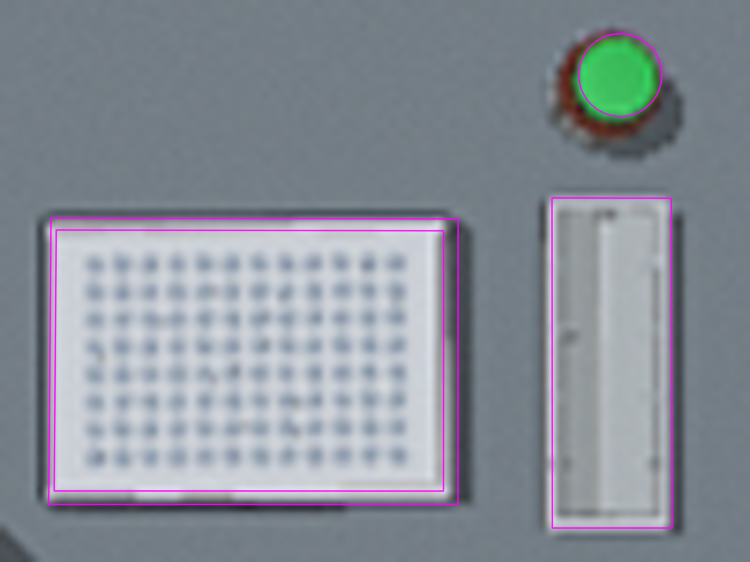

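View pics/ov4s.png

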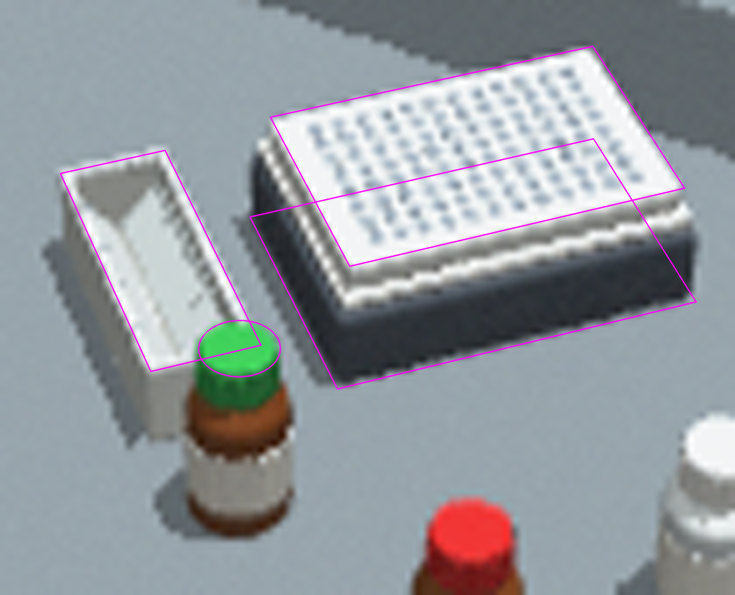

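Everything matches within about 1 mm: the trough gap is about 30.5 mm and the bottle gap about 20 mm. Lowering onto the brick.

```bash
python3 -m pendant '[{"rx":0,"ry":0,"rz":0,"tx":-1,"ty":-2,"tz":20,"jaw":87},{"rx":0,"ry":0,"rz":0,"tx":0,"ty":0,"tz":28,"jaw":87},{"rx":0,"ry":0,"rz":0,"tx":0,"ty":0,"tz":27,"jaw":87},{"rx":0,"ry":0,"rz":0,"tx":0,"ty":0,"tz":15,"jaw":87},{"rx":0,"ry":0,"rz":0,"tx":0,"ty":0,"tz":8,"jaw":87},{"rx":0,"ry":0,"rz":0,"tx":0,"ty":0,"tz":0,"jaw":87},{"rx":0,"ry":0,"rz":0,"tx":0,"ty":0,"tz":0,"jaw":87},{"rx":0,"ry":0,"rz":0,"tx":0,"ty":0,"tz":0,"jaw":87}]'
python3 - <<'E'
from cell import env
from edges import *
c=env.read_camera("scene");np.savez("pics/scene5.npz",**c)
cv2.imwrite("pics/b5.png",cv2.resize(c["img"][150:250,420:520,::-1],None,fx=6,fy=6,interpolation=cv2.INTER_CUBIC))
o=env.get_obs();print(o["tool_pos"],o["tool_rot"])
E
```

```text
time_s: 17.22
tool_pos: [0.5912, 0.337, 0.0231]
tool_rot: [-179.9, -0.2, 6.0]
force: [0.1, -0.0, -0.1]
grip_width: 0.0871
[0.59119063 0.33712527 0.02325248] [-1.79928539e+02 -1.71402753e-01  5.95957401e+00]
```

View pics/b5.png

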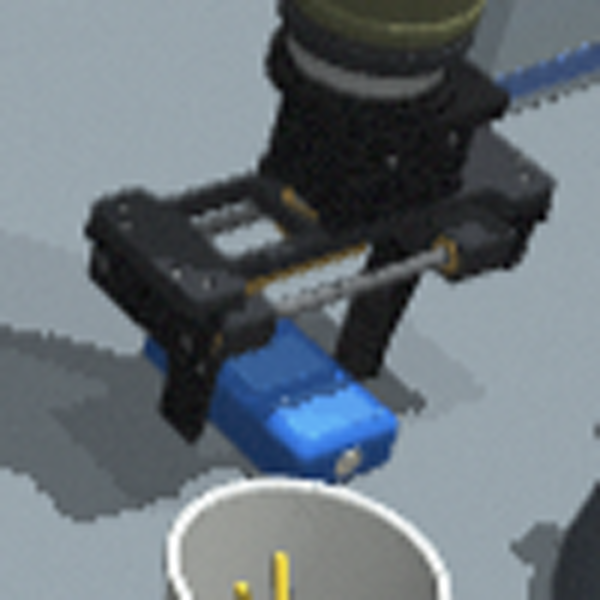

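The fingers straddle the brick. Closing at 25 N.

```bash
python3 -m pendant '[{"rx":0,"ry":0,"rz":0,"tx":0,"ty":1,"tz":4,"jaw":75},{"rx":0,"ry":0,"rz":0,"tx":0,"ty":0,"tz":0,"jaw":50},{"rx":0,"ry":0,"rz":0,"tx":0,"ty":0,"tz":0,"jaw":50},{"rx":0,"ry":0,"rz":0,"tx":0,"ty":0,"tz":0,"jaw":50},{"rx":0,"ry":0,"rz":0,"tx":0,"ty":0,"tz":0,"jaw":50},{"rx":0,"ry":0,"rz":0,"tx":0,"ty":0,"tz":0,"jaw":50},{"rx":0,"ry":0,"rz":0,"tx":0,"ty":0,"tz":0,"jaw":50},{"rx":0,"ry":0,"rz":0,"tx":0,"ty":0,"tz":0,"jaw":50},{"rx":0,"ry":0,"rz":0,"tx":0,"ty":0,"tz":0,"jaw":50}]' 25
python3 -c "
from cell import env;o=env.get_obs();print(o['tool_pos'],o['tool_rot'],o['force'],o['grip_width'])"
```

```text
time_s: 18.02
tool_pos: [0.59, 0.3356, 0.0173]
tool_rot: [-180.0, -0.0, 6.0]
force: [-0.1, 0.8, 0.4]
grip_width: 0.0557
[0.59001092 0.33559391 0.01731847] [-1.79994019e+02 -4.95840160e-03  5.97971414e+00] [-0.10242026  0.83977599  0.39832719] 0.05567984031123988
```

```bash
python3 -m pendant '[{"rx":0,"ry":0,"rz":0,"tx":0,"ty":0,"tz":-8,"jaw":50},{"rx":0,"ry":0,"rz":0,"tx":0,"ty":0,"tz":-25,"jaw":50},{"rx":0,"ry":0,"rz":0,"tx":0,"ty":0,"tz":-30,"jaw":50},{"rx":0,"ry":0,"rz":0,"tx":0,"ty":0,"tz":-20,"jaw":50},{"rx":0,"ry":0,"rz":0,"tx":0,"ty":0,"tz":0,"jaw":50},{"rx":0,"ry":0,"rz":0,"tx":0,"ty":0,"tz":0,"jaw":50}]'
python3 plan.py .5084,.1194,.09,0
```

```text
time_s: 18.52
tool_pos: [0.5907, 0.3359, 0.1018]
tool_rot: [-180.0, -0.1, 6.0]
force: [0.5, -0.6, -2.5]
grip_width: 0.0562
now [0.5907 0.3359 0.1018] [-1.7996e+02 -1.5000e-01  5.9700e+00] t 18.52
7 rows
rz 1 | tx -10 ty 34 tz 2
rz 1 | tx -12 ty 33 tz 1
rz 1 | tx -12 ty 31 tz 2
rz 0 | tx -14 ty 31 tz 2
rz 1 | tx -15 ty 29 tz 1
rz 1 | tx -16 ty 27 tz 2
rz 1 | tx -16.5 ty 26.7 tz 1.8 
--
```

```bash
python3 -m pendant '[{"rx":0,"ry":0,"rz":0,"tx":-5,"ty":17,"tz":0,"jaw":50},{"rx":0,"ry":0,"rz":1,"tx":-10,"ty":30,"tz":2,"jaw":50},{"rx":0,"ry":0,"rz":1,"tx":-12,"ty":33,"tz":1,"jaw":50},{"rx":0,"ry":0,"rz":1,"tx":-13,"ty":32,"tz":2,"jaw":50},{"rx":0,"ry":0,"rz":1,"tx":-14,"ty":30,"tz":2,"jaw":50},{"rx":0,"ry":0,"rz":1,"tx":-15,"ty":28,"tz":2,"jaw":50},{"rx":0,"ry":0,"rz":1,"tx":-15,"ty":26,"tz":2,"jaw":50},{"rx":0,"ry":0,"rz":0,"tx":-10,"ty":14,"tz":0,"jaw":50},{"rx":0,"ry":0,"rz":0,"tx":0,"ty":0,"tz":0,"jaw":50},{"rx":0,"ry":0,"rz":0,"tx":0,"ty":0,"tz":0,"jaw":50},{"rx":0,"ry":0,"rz":0,"tx":0,"ty":0,"tz":0,"jaw":50}]'
python3 plan.py L.5084,.1194,.03,0
```

```text
time_s: 19.43
tool_pos: [0.5088, 0.1215, 0.0885]
tool_rot: [-180.0, 0.1, 0.0]
force: [0.2, 0.8, -0.7]
grip_width: 0.0558
now [0.5088 0.1215 0.0885] [-1.7998e+02  6.0000e-02  0.0000e+00] t 19.43
2 rows
rz 0 | tx -0 ty 1 tz 29
rz 0 | tx -0.4 ty 1.1 tz 29.5 
--
```

```bash
python3 -m pendant '[{"rx":0,"ry":0,"rz":0,"tx":0,"ty":2,"tz":15,"jaw":50},{"rx":0,"ry":0,"rz":0,"tx":0,"ty":0,"tz":20,"jaw":50},{"rx":0,"ry":0,"rz":0,"tx":0,"ty":0,"tz":16,"jaw":50},{"rx":0,"ry":0,"rz":0,"tx":0,"ty":0,"tz":8,"jaw":50},{"rx":0,"ry":0,"rz":0,"tx":0,"ty":0,"tz":0,"jaw":50},{"rx":0,"ry":0,"rz":0,"tx":0,"ty":0,"tz":0,"jaw":50},{"rx":0,"ry":0,"rz":0,"tx":0,"ty":0,"tz":0,"jaw":50}]'
python3 plan.py L.5084,.1194,.0173,0
```

```text
time_s: 20.02
tool_pos: [0.51, 0.1197, 0.031]
tool_rot: [-180.0, -0.1, 0.0]
force: [0.5, -0.2, -1.2]
grip_width: 0.0562
now [0.51   0.1197 0.031 ] [-1.7997e+02 -8.0000e-02  2.0000e-02] t 20.02
1 rows
rz 0 | tx -1.6 ty 0.3 tz 13.7 
--
```

```bash
python3 -m pendant '[{"rx":0,"ry":0,"rz":0,"tx":-1,"ty":0,"tz":6,"jaw":50},{"rx":0,"ry":0,"rz":0,"tx":0,"ty":0,"tz":4,"jaw":50},{"rx":0,"ry":0,"rz":0,"tx":0,"ty":0,"tz":2,"jaw":50},{"rx":0,"ry":0,"rz":0,"tx":0,"ty":0,"tz":1,"jaw":50},{"rx":0,"ry":0,"rz":0,"tx":0,"ty":0,"tz":0,"jaw":50},{"rx":0,"ry":0,"rz":0,"tx":0,"ty":0,"tz":0,"jaw":50}]'
python3 plan.py L.5084,.1194,.0173,0
```

```text
time_s: 20.52
tool_pos: [0.5083, 0.119, 0.0173]
tool_rot: [180.0, -0.0, -0.0]
force: [-0.1, 0.1, -1.5]
grip_width: 0.0558
now [0.5083 0.119  0.0173] [ 1.8e+02 -2.0e-02 -3.0e-02] t 20.52
1 rows
rz -0 | tx 0.1 ty -0.4 tz -0 
--
```

```bash
python3 -m pendant '[{"rx":0,"ry":0,"rz":0,"tx":0,"ty":-0.3,"tz":0.3,"jaw":50},{"rx":0,"ry":0,"rz":0,"tx":0,"ty":0,"tz":0,"jaw":62},{"rx":0,"ry":0,"rz":0,"tx":0,"ty":0,"tz":0,"jaw":70},{"rx":0,"ry":0,"rz":0,"tx":0,"ty":0,"tz":0,"jaw":70},{"rx":0,"ry":0,"rz":0,"tx":0,"ty":0,"tz":0,"jaw":70},{"rx":0,"ry":0,"rz":0,"tx":0,"ty":0,"tz":-20,"jaw":70},{"rx":0,"ry":0,"rz":0,"tx":0,"ty":0,"tz":-35,"jaw":70},{"rx":0,"ry":0,"rz":0,"tx":0,"ty":0,"tz":-38,"jaw":87},{"rx":0,"ry":0,"rz":0,"tx":0,"ty":0,"tz":-38,"jaw":87}]'
python3 plan.py .5920,-.3135,.12,19.1
```

```text
time_s: 21.27
tool_pos: [0.5074, 0.1193, 0.149]
tool_rot: [-180.0, 0.1, -0.0]
force: [0.9, 0.5, 0.3]
grip_width: 0.0771
now [0.5074 0.1193 0.149 ] [-1.8e+02  8.0e-02 -1.0e-02] t 21.27
13 rows
rz -1 | tx 17 ty 26 tz 2
rz -2 | tx 15 ty 28 tz 2
rz -1 | tx 13 ty 30 tz 3
rz -2 | tx 10 ty 31 tz 2
rz -1 | tx 8 ty 33 tz 2
rz -2 | tx 5 ty 34 tz 2
rz -1 | tx 2 ty 35 tz 3
rz -2 | tx -2 ty 35 tz 2
rz -1 | tx -4 ty 36 tz 2
rz -2 | tx -7 ty 36 tz 2
rz -1 | tx -11 ty 35 tz 3
rz -2 | tx -14 ty 36 tz 2
rz -1.1 | tx -17.6 ty 33.7 tz 2 
--
```

```bash
python3 -m pendant '[{"rx":0,"ry":0,"rz":-1,"tx":17,"ty":26,"tz":0,"jaw":87},{"rx":0,"ry":0,"rz":-2,"tx":15,"ty":28,"tz":0,"jaw":87},{"rx":0,"ry":0,"rz":-1,"tx":13,"ty":30,"tz":0,"jaw":87},{"rx":0,"ry":0,"rz":-2,"tx":10,"ty":31,"tz":0,"jaw":87},{"rx":0,"ry":0,"rz":-1,"tx":8,"ty":33,"tz":0,"jaw":87},{"rx":0,"ry":0,"rz":-2,"tx":5,"ty":34,"tz":0,"jaw":87},{"rx":0,"ry":0,"rz":-1,"tx":2,"ty":35,"tz":2,"jaw":87},{"rx":0,"ry":0,"rz":-2,"tx":-2,"ty":35,"tz":2,"jaw":87},{"rx":0,"ry":0,"rz":-1,"tx":-4,"ty":36,"tz":2,"jaw":87},{"rx":0,"ry":0,"rz":-2,"tx":-7,"ty":36,"tz":6,"jaw":87},{"rx":0,"ry":0,"rz":-1,"tx":-11,"ty":35,"tz":8,"jaw":87},{"rx":0,"ry":0,"rz":-2,"tx":-14,"ty":36,"tz":8,"jaw":87},{"rx":0,"ry":0,"rz":-1,"tx":-17,"ty":33,"tz":4,"jaw":87},{"rx":0,"ry":0,"rz":0,"tx":0,"ty":0,"tz":0,"jaw":87},{"rx":0,"ry":0,"rz":0,"tx":0,"ty":0,"tz":0,"jaw":87},{"rx":0,"ry":0,"rz":0,"tx":0,"ty":0,"tz":0,"jaw":87}]'
python3 look.py 6
python3 over.py pics/top6.npz pics/ov6.png 235 235 365 310 6 rect:.509,-.1292,0,.11,.04,.036 rect:.5095,-.0085,0,.0855,.1275,.052  circ:.602,-.1293,.0135,.075 rect:.5095,.1192,0,.11,.056,.028
python3 over.py pics/scene6.npz pics/ov6s.png 190 240 260 300 9 rect:.592,-.3135,19.1,.096,.044,.028
python3 plan.py L.5920,-.3135,.02,19.1:28
```

```text
time_s: 22.6
tool_pos: [0.593, -0.3122, 0.1156]
tool_rot: [-179.9, -0.0, 18.9]
force: [0.5, 0.7, -0.2]
grip_width: 0.0865
now [ 0.5939 -0.3105  0.1162] [-1.7996e+02 -6.0000e-02  1.9130e+01] t 22.7
4 rows
rz 0 | tx -1 ty 1 tz 24
rz 0 | tx -0 ty 0 tz 24
rz 0 | tx -1 ty 1 tz 24
rz 0 | tx -0.8 ty 0.3 tz 24.2 
--
```

View pics/ov6.png

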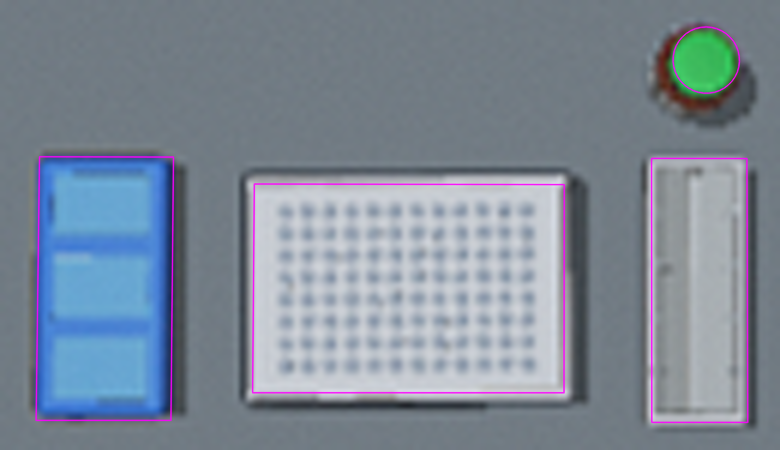

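View pics/ov6s.png

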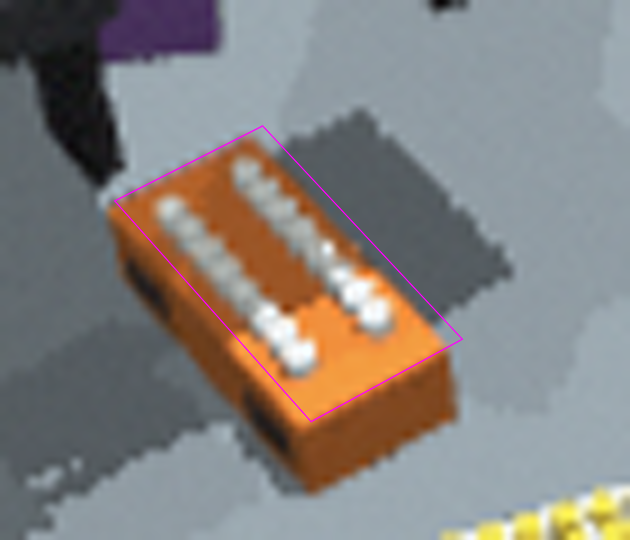

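The overlays fit the brick, block, trough and green bottle to about 1 mm. The gripper is over the orange rack. Lowering.

```bash
python3 -m pendant '[{"rx":0,"ry":0,"rz":0,"tx":-2,"ty":2,"tz":20,"jaw":87},{"rx":0,"ry":0,"rz":0,"tx":0,"ty":0,"tz":28,"jaw":87},{"rx":0,"ry":0,"rz":0,"tx":0,"ty":0,"tz":25,"jaw":87},{"rx":0,"ry":0,"rz":0,"tx":0,"ty":0,"tz":15,"jaw":87},{"rx":0,"ry":0,"rz":0,"tx":0,"ty":0,"tz":5,"jaw":87},{"rx":0,"ry":0,"rz":0,"tx":0,"ty":0,"tz":0,"jaw":87},{"rx":0,"ry":0,"rz":0,"tx":0,"ty":0,"tz":0,"jaw":87},{"rx":0,"ry":0,"rz":0,"tx":0,"ty":0,"tz":0,"jaw":87}]'
python3 - <<'E'
from cell import env
from edges import *
c=env.read_camera("scene")
cv2.imwrite("pics/r7.png",cv2.resize(c["img"][210:310,170:290,::-1],None,fx=6,fy=6,interpolation=cv2.INTER_CUBIC))
o=env.get_obs();print(o["tool_pos"],o["tool_rot"])
E
```

```text
time_s: 23.37
tool_pos: [0.5932, -0.3151, 0.0249]
tool_rot: [179.9, -0.1, 19.0]
force: [-0.2, 0.4, -0.0]
grip_width: 0.0868
[ 0.59311716 -0.31539796  0.02490537] [ 1.79868154e+02 -1.25314485e-01  1.90061313e+01]
```

View pics/r7.png

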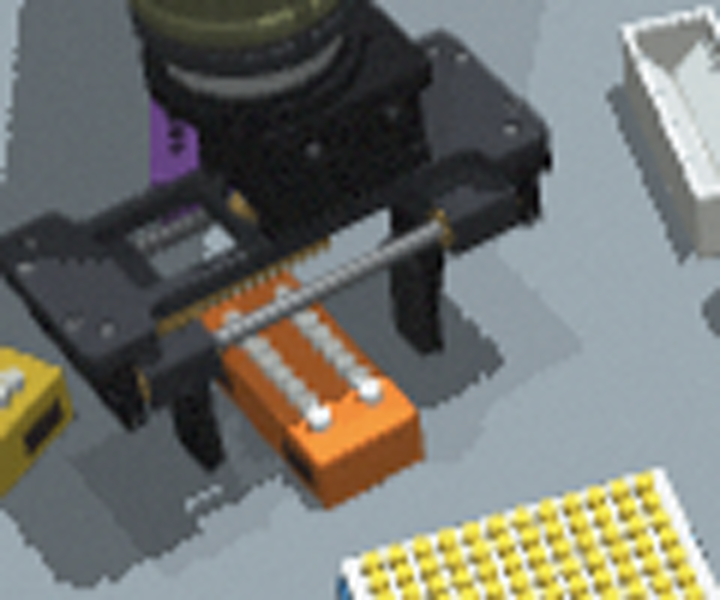

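```bash
python3 -m pendant '[{"rx":0,"ry":0,"rz":0,"tx":0,"ty":0,"tz":3,"jaw":70},{"rx":0,"ry":0,"rz":0,"tx":0,"ty":0,"tz":0,"jaw":38},{"rx":0,"ry":0,"rz":0,"tx":0,"ty":0,"tz":0,"jaw":38},{"rx":0,"ry":0,"rz":0,"tx":0,"ty":0,"tz":0,"jaw":38},{"rx":0,"ry":0,"rz":0,"tx":0,"ty":0,"tz":0,"jaw":38},{"rx":0,"ry":0,"rz":0,"tx":0,"ty":0,"tz":0,"jaw":38},{"rx":0,"ry":0,"rz":0,"tx":0,"ty":0,"tz":0,"jaw":38},{"rx":0,"ry":0,"rz":0,"tx":0,"ty":0,"tz":0,"jaw":38},{"rx":0,"ry":0,"rz":0,"tx":0,"ty":0,"tz":0,"jaw":38},{"rx":0,"ry":0,"rz":0,"tx":0,"ty":0,"tz":0,"jaw":38}]' 20
python3 -c "
from cell import env;o=env.get_obs();print(o['tool_pos'],o['tool_rot'],o['force'],o['grip_width'])"
```

```text
time_s: 24.25
tool_pos: [0.5917, -0.3153, 0.0199]
tool_rot: [180.0, 0.0, 19.0]
force: [-0.4, 0.0, -0.6]
grip_width: 0.044
[ 0.59172808 -0.31529745  0.01993853] [1.79990680e+02 8.59446633e-04 1.89702524e+01] [-0.35107612  0.00626821 -0.6230239 ] 0.04400353240351512
```

```bash
python3 -m pendant '[{"rx":0,"ry":0,"rz":0,"tx":0,"ty":0,"tz":-8,"jaw":38},{"rx":0,"ry":0,"rz":0,"tx":0,"ty":0,"tz":-28,"jaw":38},{"rx":0,"ry":0,"rz":0,"tx":0,"ty":0,"tz":-35,"jaw":38},{"rx":0,"ry":0,"rz":0,"tx":0,"ty":0,"tz":-35,"jaw":38},{"rx":0,"ry":0,"rz":0,"tx":0,"ty":0,"tz":-18,"jaw":38},{"rx":0,"ry":0,"rz":0,"tx":0,"ty":0,"tz":0,"jaw":38}]'
python3 plan.py .5095,.1192,.12,0
```

```text
time_s: 24.75
tool_pos: [0.5949, -0.3165, 0.1509]
tool_rot: [179.6, -0.4, 19.0]
force: [1.5, -0.8, -1.3]
grip_width: 0.0437
now [ 0.5949 -0.3165  0.1509] [179.57  -0.41  18.98] t 24.75
13 rows
rz 1 | tx 18 ty -34 tz 2
rz 2 | tx 15 ty -35 tz 3
rz 1 | tx 12 ty -36 tz 2
rz 2 | tx 9 ty -36 tz 3
rz 1 | tx 5 ty -35 tz 2
rz 2 | tx 2 ty -36 tz 2
rz 1 | tx -1 ty -35 tz 3
rz 2 | tx -4 ty -34 tz 2
rz 1 | tx -7 ty -33 tz 2
rz 2 | tx -9 ty -32 tz 3
rz 1 | tx -13 ty -31 tz 2
rz 2 | tx -14 ty -28 tz 3
rz 1 | tx -16.8 ty -26.8 tz 1.9 
--
```

```bash
python3 -m pendant '[{"rx":0,"ry":0,"rz":1,"tx":16,"ty":-28,"tz":0,"jaw":38},{"rx":0,"ry":0,"rz":2,"tx":15,"ty":-35,"tz":0,"jaw":38},{"rx":0,"ry":0,"rz":1,"tx":12,"ty":-36,"tz":0,"jaw":38},{"rx":0,"ry":0,"rz":2,"tx":9,"ty":-36,"tz":0,"jaw":38},{"rx":0,"ry":0,"rz":1,"tx":5,"ty":-35,"tz":0,"jaw":38},{"rx":0,"ry":0,"rz":2,"tx":2,"ty":-36,"tz":0,"jaw":38},{"rx":0,"ry":0,"rz":1,"tx":-1,"ty":-35,"tz":2,"jaw":38},{"rx":0,"ry":0,"rz":2,"tx":-4,"ty":-34,"tz":4,"jaw":38},{"rx":0,"ry":0,"rz":1,"tx":-7,"ty":-33,"tz":4,"jaw":38},{"rx":0,"ry":0,"rz":2,"tx":-9,"ty":-32,"tz":4,"jaw":38},{"rx":0,"ry":0,"rz":1,"tx":-13,"ty":-31,"tz":6,"jaw":38},{"rx":0,"ry":0,"rz":2,"tx":-14,"ty":-28,"tz":6,"jaw":38},{"rx":0,"ry":0,"rz":1,"tx":-16,"ty":-28,"tz":4,"jaw":38},{"rx":0,"ry":0,"rz":0,"tx":0,"ty":-3,"tz":0,"jaw":38},{"rx":0,"ry":0,"rz":0,"tx":0,"ty":0,"tz":0,"jaw":38},{"rx":0,"ry":0,"rz":0,"tx":0,"ty":0,"tz":0,"jaw":38}]'
python3 - <<'E'
from cell import env
from edges import *
c=env.read_camera("scene");np.savez("pics/scene8.npz",**c)
cv2.imwrite("pics/r8.png",cv2.resize(c["img"][140:260,310:440,::-1],None,fx=5.5,fy=5.5,interpolation=cv2.INTER_CUBIC))
E
python3 plan.py L.5095,.1192,.06,0:28
```

```text
time_s: 26.08
tool_pos: [0.5071, 0.1178, 0.1137]
tool_rot: [179.9, 0.0, 0.0]
force: [-0.1, -0.7, -0.7]
grip_width: 0.044
now [0.5076 0.117  0.1138] [ 1.7995e+02  0.0000e+00 -1.0000e-01] t 26.13
2 rows
rz -0 | tx 1 ty -1 tz 27
rz -0.1 | tx 0.9 ty -1.2 tz 26.8 
--
```

View pics/r8.png

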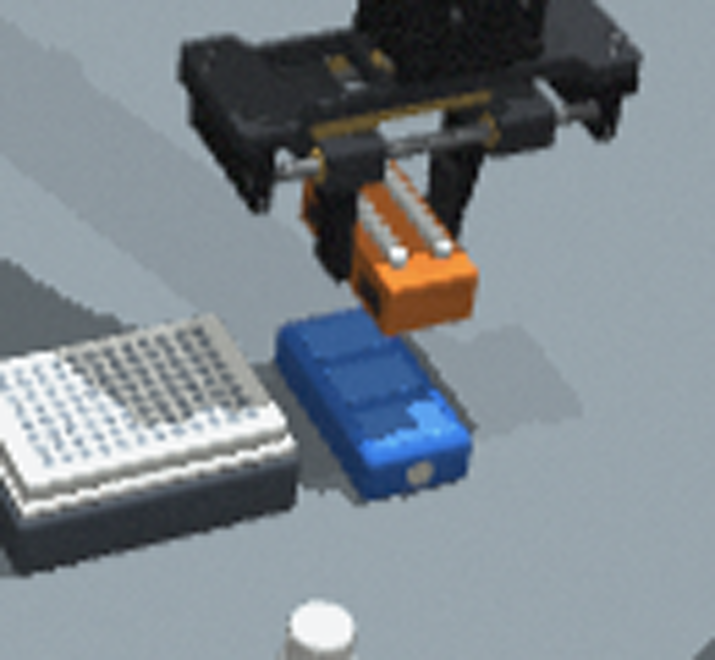

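The rack is held level above the brick. Lowering in two steps.

```bash
python3 -m pendant '[{"rx":0,"ry":0,"rz":0,"tx":2,"ty":-1.5,"tz":15,"jaw":38},{"rx":0,"ry":0,"rz":0,"tx":0,"ty":0,"tz":20,"jaw":38},{"rx":0,"ry":0,"rz":0,"tx":0,"ty":0,"tz":12,"jaw":38},{"rx":0,"ry":0,"rz":0,"tx":0,"ty":0,"tz":6,"jaw":38},{"rx":0,"ry":0,"rz":0,"tx":0,"ty":0,"tz":0,"jaw":38},{"rx":0,"ry":0,"rz":0,"tx":0,"ty":0,"tz":0,"jaw":38},{"rx":0,"ry":0,"rz":0,"tx":0,"ty":0,"tz":0,"jaw":38},{"rx":0,"ry":0,"rz":0,"tx":0,"ty":0,"tz":0,"jaw":38}]'
python3 plan.py L.5095,.1192,.0479,0:28
```

```text
time_s: 26.8
tool_pos: [0.51, 0.1199, 0.0619]
tool_rot: [-180.0, -0.1, -0.0]
force: [-0.1, 0.1, -0.3]
grip_width: 0.0439
now [0.51   0.1199 0.0619] [-1.7999e+02 -1.0000e-01 -4.0000e-02] t 26.8
1 rows
rz -0 | tx -0.5 ty 0.7 tz 14 
--
```

```bash
python3 -m pendant '[{"rx":0,"ry":0,"rz":0,"tx":0,"ty":0.5,"tz":5,"jaw":38},{"rx":0,"ry":0,"rz":0,"tx":0,"ty":0,"tz":4,"jaw":38},{"rx":0,"ry":0,"rz":0,"tx":0,"ty":0,"tz":2,"jaw":38},{"rx":0,"ry":0,"rz":0,"tx":0,"ty":0,"tz":1,"jaw":38},{"rx":0,"ry":0,"rz":0,"tx":0,"ty":0,"tz":0,"jaw":38},{"rx":0,"ry":0,"rz":0,"tx":0,"ty":0,"tz":0,"jaw":38},{"rx":0,"ry":0,"rz":0,"tx":0,"ty":0,"tz":0,"jaw":38}]'
python3 plan.py L.5095,.1192,.0479,0:28
```

```text
time_s: 27.38
tool_pos: [0.5092, 0.1193, 0.049]
tool_rot: [180.0, -0.0, -0.0]
force: [-0.3, -0.1, -0.9]
grip_width: 0.0439
now [0.5092 0.1193 0.049 ] [ 1.8e+02 -0.0e+00 -2.0e-02] t 27.38
1 rows
rz -0 | tx 0.3 ty 0.1 tz 1.1 
--
```

```bash
python3 -m pendant '[{"rx":0,"ry":0,"rz":0,"tx":0.3,"ty":0,"tz":1,"jaw":38},{"rx":0,"ry":0,"rz":0,"tx":0,"ty":0,"tz":0.3,"jaw":38},{"rx":0,"ry":0,"rz":0,"tx":0,"ty":0,"tz":0,"jaw":38},{"rx":0,"ry":0,"rz":0,"tx":0,"ty":0,"tz":0,"jaw":48},{"rx":0,"ry":0,"rz":0,"tx":0,"ty":0,"tz":0,"jaw":58},{"rx":0,"ry":0,"rz":0,"tx":0,"ty":0,"tz":0,"jaw":58},{"rx":0,"ry":0,"rz":0,"tx":0,"ty":0,"tz":0,"jaw":58},{"rx":0,"ry":0,"rz":0,"tx":0,"ty":0,"tz":-15,"jaw":58},{"rx":0,"ry":0,"rz":0,"tx":0,"ty":0,"tz":-30,"jaw":58},{"rx":0,"ry":0,"rz":0,"tx":0,"ty":0,"tz":-38,"jaw":80},{"rx":0,"ry":0,"rz":0,"tx":0,"ty":0,"tz":-20,"jaw":80}]'
python3 plan.py .7025,-.085,.14,90
```

```text
time_s: 28.3
tool_pos: [0.5108, 0.1199, 0.1542]
tool_rot: [-180.0, -0.2, -0.0]
force: [1.1, 0.3, 0.3]
grip_width: 0.0649
now [0.5108 0.1199 0.1542] [-1.7996e+02 -2.3000e-01 -1.0000e-02] t 28.3
13 rows
rz -7 | tx 17 ty 11 tz 1
rz -7 | tx 15 ty 14 tz 1
rz -7 | tx 13 ty 16 tz 1
rz -7 | tx 10 ty 18 tz 1
rz -7 | tx 7 ty 20 tz 1
rz -7 | tx 4 ty 21 tz 2
rz -6 | tx 0 ty 22 tz 1
rz -7 | tx -2 ty 22 tz 1
rz -7 | tx -6 ty 21 tz 1
rz -7 | tx -10 ty 21 tz 1
rz -7 | tx -13 ty 19 tz 1
rz -7 | tx -16 ty 17 tz 1
rz -7 | tx -18.6 ty 14.3 tz 1.2 
--
```

```bash
python3 -m pendant '[{"rx":0,"ry":0,"rz":-7,"tx":17,"ty":11,"tz":1,"jaw":80},{"rx":0,"ry":0,"rz":-7,"tx":15,"ty":14,"tz":1,"jaw":80},{"rx":0,"ry":0,"rz":-7,"tx":13,"ty":16,"tz":1,"jaw":80},{"rx":0,"ry":0,"rz":-7,"tx":10,"ty":18,"tz":1,"jaw":80},{"rx":0,"ry":0,"rz":-7,"tx":7,"ty":20,"tz":1,"jaw":80},{"rx":0,"ry":0,"rz":-7,"tx":4,"ty":21,"tz":2,"jaw":80},{"rx":0,"ry":0,"rz":-6,"tx":0,"ty":22,"tz":1,"jaw":80},{"rx":0,"ry":0,"rz":-7,"tx":-2,"ty":22,"tz":1,"jaw":80},{"rx":0,"ry":0,"rz":-7,"tx":-6,"ty":21,"tz":1,"jaw":80},{"rx":0,"ry":0,"rz":-7,"tx":-10,"ty":21,"tz":1,"jaw":80},{"rx":0,"ry":0,"rz":-7,"tx":-13,"ty":19,"tz":1,"jaw":80},{"rx":0,"ry":0,"rz":-7,"tx":-16,"ty":17,"tz":1,"jaw":80},{"rx":0,"ry":0,"rz":-7,"tx":-18,"ty":14,"tz":1,"jaw":80},{"rx":0,"ry":0,"rz":0,"tx":0,"ty":0,"tz":0,"jaw":80},{"rx":0,"ry":0,"rz":0,"tx":0,"ty":0,"tz":0,"jaw":80},{"rx":0,"ry":0,"rz":0,"tx":0,"ty":0,"tz":0,"jaw":80}]'
python3 look.py 9
python3 over.py pics/scene9.npz pics/ov9s.png 300 190 430 300 5.5 rect:.510,.1192,0,.096,.044,.056 circ:.7025,-.085,.0135,.075 circ:.6955,.006,.0135,.075
python3 over.py pics/top9.npz pics/ov9.png 230 230 370 310 5.5 rect:.510,.1192,0,.096,.044,.056 circ:.602,-.1293,.0135,.075 rect:.509,-.1292,0,.11,.04,.036 rect:.510,.1192,0,.11,.056,.028
python3 plan.py L.7025,-.0852,.03,90:28
```

```text
time_s: 29.63
tool_pos: [0.7005, -0.0841, 0.1363]
tool_rot: [-180.0, -0.1, 89.9]
force: [-0.1, -0.6, -0.6]
grip_width: 0.0798
now [ 0.7006 -0.0831  0.1368] [-1.7999e+02 -4.0000e-02  9.0050e+01] t 29.73
4 rows
rz 0 | tx -1 ty 0 tz 27
rz 0 | tx -0 ty 1 tz 26
rz 0 | tx -1 ty 0 tz 27
rz 0 | tx -0.1 ty 0.9 tz 26.8 
--
```

View pics/ov9s.png

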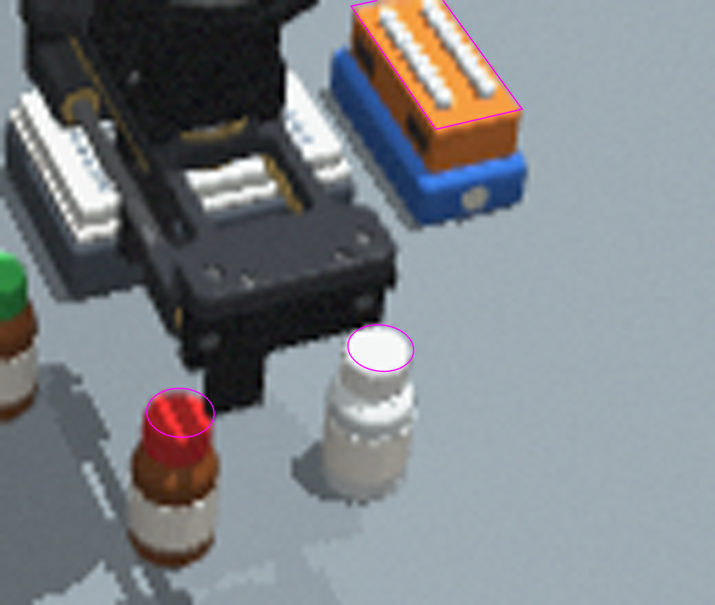

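View pics/ov9.png

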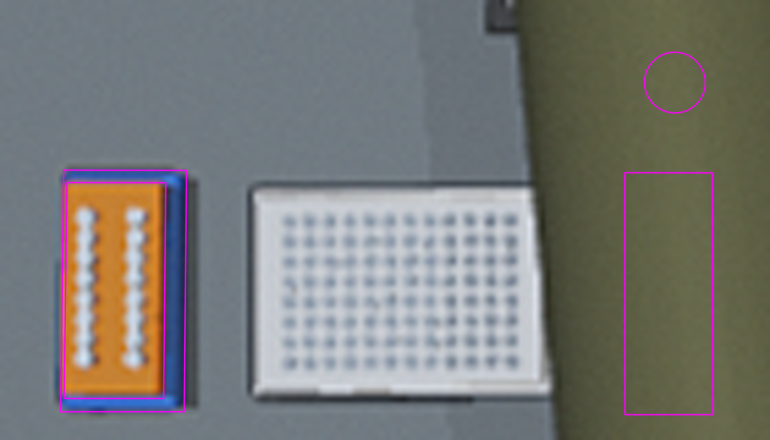

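The rack sits centred and aligned on the brick in both views. The red cap at crop (180,413) is below the gripper. Lowering.

```bash
python3 -m pendant '[{"rx":0,"ry":0,"rz":0,"tx":-1,"ty":1,"tz":20,"jaw":80},{"rx":0,"ry":0,"rz":0,"tx":0,"ty":0,"tz":28,"jaw":80},{"rx":0,"ry":0,"rz":0,"tx":0,"ty":0,"tz":28,"jaw":80},{"rx":0,"ry":0,"rz":0,"tx":0,"ty":0,"tz":20,"jaw":80},{"rx":0,"ry":0,"rz":0,"tx":0,"ty":0,"tz":8,"jaw":80},{"rx":0,"ry":0,"rz":0,"tx":0,"ty":0,"tz":3,"jaw":80},{"rx":0,"ry":0,"rz":0,"tx":0,"ty":0,"tz":0,"jaw":80},{"rx":0,"ry":0,"rz":0,"tx":0,"ty":0,"tz":0,"jaw":80}]'
python3 plan.py L.7025,-.0855,.03,90:28
```

```text
time_s: 30.4
tool_pos: [0.703, -0.0856, 0.0314]
tool_rot: [179.9, 0.0, 90.0]
force: [-0.4, -0.1, 0.7]
grip_width: 0.0802
now [ 0.703  -0.0856  0.0314] [1.7985e+02 1.0000e-02 9.0000e+01] t 30.4
1 rows
rz -0 | tx 0.1 ty -0.5 tz 1.4 
--
```

```bash
python3 -m pendant '[{"rx":0,"ry":0,"rz":0,"tx":0,"ty":0,"tz":1,"jaw":60},{"rx":0,"ry":0,"rz":0,"tx":0,"ty":0,"tz":0,"jaw":45},{"rx":0,"ry":0,"rz":0,"tx":0,"ty":0,"tz":0,"jaw":30},{"rx":0,"ry":0,"rz":0,"tx":0,"ty":0,"tz":0,"jaw":30},{"rx":0,"ry":0,"rz":0,"tx":0,"ty":0,"tz":0,"jaw":30},{"rx":0,"ry":0,"rz":0,"tx":0,"ty":0,"tz":0,"jaw":30},{"rx":0,"ry":0,"rz":0,"tx":0,"ty":0,"tz":0,"jaw":30},{"rx":0,"ry":0,"rz":0,"tx":0,"ty":0,"tz":0,"jaw":30},{"rx":0,"ry":0,"rz":0,"tx":0,"ty":0,"tz":0,"jaw":30},{"rx":0,"ry":0,"rz":0,"tx":0,"ty":0,"tz":0,"jaw":30},{"rx":0,"ry":0,"rz":0,"tx":0,"ty":0,"tz":0,"jaw":30}]' 15
python3 -c "
from cell import env;o=env.get_obs();print(o['tool_pos'],o['tool_rot'],o['force'],o['grip_width'])"
```

```text
time_s: 31.32
tool_pos: [0.7019, -0.0861, 0.0286]
tool_rot: [-180.0, 0.0, 90.0]
force: [0.1, -0.5, 0.5]
grip_width: 0.0355
[ 0.70186638 -0.08611369  0.02859333] [-1.79996159e+02  4.90675582e-03  8.99750146e+01] [ 0.10688176 -0.48301797  0.52150263] 0.03552597596609428
```

```bash
python3 -m pendant '[{"rx":0,"ry":0,"rz":0,"tx":0,"ty":0,"tz":-10,"jaw":30},{"rx":0,"ry":0,"rz":0,"tx":0,"ty":0,"tz":-30,"jaw":30},{"rx":0,"ry":0,"rz":0,"tx":0,"ty":0,"tz":-35,"jaw":30},{"rx":0,"ry":0,"rz":0,"tx":0,"ty":0,"tz":-30,"jaw":30},{"rx":0,"ry":0,"rz":0,"tx":0,"ty":0,"tz":-10,"jaw":30},{"rx":0,"ry":0,"rz":0,"tx":0,"ty":0,"tz":0,"jaw":30}]'
python3 plan.py .603,.1192,.14,179.9
```

```text
time_s: 31.82
tool_pos: [0.7042, -0.0859, 0.1485]
tool_rot: [179.6, 0.1, 90.0]
force: [0.5, 0.6, -0.4]
grip_width: 0.0353
now [ 0.7042 -0.0859  0.1485] [1.7957e+02 5.0000e-02 8.9970e+01] t 31.82
13 rows
rz -7 | tx 18 ty -5 tz 1
rz -7 | tx 18 ty -4 tz 0
rz -7 | tx 18 ty -2 tz 1
rz -7 | tx 18 ty -0 tz 1
rz -7 | tx 18 ty 1 tz 0
rz -7 | tx 18 ty 4 tz 1
rz -6 | tx 17 ty 4 tz 1
rz -7 | tx 17 ty 6 tz 0
rz -7 | tx 15 ty 8 tz 1
rz -7 | tx 15 ty 8 tz 1
rz -7 | tx 14 ty 11 tz 0
rz -7 | tx 13 ty 11 tz 1
rz -6.9 | tx 11 ty 11.7 tz 0.5 
--
```

```bash
python3 -m pendant '[{"rx":0,"ry":0,"rz":-7,"tx":18,"ty":-4,"tz":0,"jaw":30},{"rx":0,"ry":0,"rz":-7,"tx":18,"ty":-4,"tz":0,"jaw":30},{"rx":0,"ry":0,"rz":-7,"tx":18,"ty":-2,"tz":0,"jaw":30},{"rx":0,"ry":0,"rz":-7,"tx":18,"ty":0,"tz":0,"jaw":30},{"rx":0,"ry":0,"rz":-7,"tx":18,"ty":1,"tz":0,"jaw":30},{"rx":0,"ry":0,"rz":-7,"tx":18,"ty":4,"tz":0,"jaw":30},{"rx":0,"ry":0,"rz":-6,"tx":17,"ty":4,"tz":1,"jaw":30},{"rx":0,"ry":0,"rz":-7,"tx":17,"ty":6,"tz":0,"jaw":30},{"rx":0,"ry":0,"rz":-7,"tx":15,"ty":8,"tz":1,"jaw":30},{"rx":0,"ry":0,"rz":-7,"tx":15,"ty":8,"tz":1,"jaw":30},{"rx":0,"ry":0,"rz":-7,"tx":14,"ty":11,"tz":0,"jaw":30},{"rx":0,"ry":0,"rz":-7,"tx":13,"ty":11,"tz":1,"jaw":30},{"rx":0,"ry":0,"rz":-7,"tx":11,"ty":11,"tz":1,"jaw":30},{"rx":0,"ry":0,"rz":0,"tx":0,"ty":0,"tz":0,"jaw":30},{"rx":0,"ry":0,"rz":0,"tx":0,"ty":0,"tz":0,"jaw":30},{"rx":0,"ry":0,"rz":0,"tx":0,"ty":0,"tz":0,"jaw":30}]'
python3 plan.py L.603,.1192,.04,180:28
```

```text
time_s: 33.15
tool_pos: [0.6018, 0.1167, 0.1377]
tool_rot: [-179.9, -0.1, 179.7]
force: [0.0, -0.4, -0.1]
grip_width: 0.0354
now [0.6018 0.1167 0.1377] [-1.7994e+02 -5.0000e-02  1.7973e+02] t 33.15
4 rows
rz -0 | tx -0 ty 1 tz 24
rz -0 | tx -1 ty 0 tz 25
rz -0 | tx 0 ty 1 tz 24
rz -0.3 | tx -0.2 ty 0.5 tz 24.7 
--
```

```bash
python3 -m pendant '[{"rx":0,"ry":0,"rz":0,"tx":-1,"ty":2,"tz":20,"jaw":30},{"rx":0,"ry":0,"rz":0,"tx":0,"ty":0,"tz":28,"jaw":30},{"rx":0,"ry":0,"rz":0,"tx":0,"ty":0,"tz":26,"jaw":30},{"rx":0,"ry":0,"rz":0,"tx":0,"ty":0,"tz":16,"jaw":30},{"rx":0,"ry":0,"rz":0,"tx":0,"ty":0,"tz":7,"jaw":30},{"rx":0,"ry":0,"rz":0,"tx":0,"ty":0,"tz":0,"jaw":30},{"rx":0,"ry":0,"rz":0,"tx":0,"ty":0,"tz":0,"jaw":30},{"rx":0,"ry":0,"rz":0,"tx":0,"ty":0,"tz":0,"jaw":30}]'
python3 plan.py L.603,.1192,.0286,180:28
```

```text
time_s: 33.82
tool_pos: [0.6038, 0.1203, 0.043]
tool_rot: [180.0, 0.1, 179.9]
force: [0.2, -0.9, 0.7]
grip_width: 0.0355
now [0.6038 0.1203 0.043 ] [1.7998e+02 1.3000e-01 1.7991e+02] t 33.82
1 rows
rz -0.1 | tx 0.8 ty -1.1 tz 14.4 
--
```

```bash
python3 -m pendant '[{"rx":0,"ry":0,"rz":0,"tx":0.3,"ty":-0.6,"tz":6,"jaw":30},{"rx":0,"ry":0,"rz":0,"tx":0,"ty":0,"tz":4,"jaw":30},{"rx":0,"ry":0,"rz":0,"tx":0,"ty":0,"tz":2,"jaw":30},{"rx":0,"ry":0,"rz":0,"tx":0,"ty":0,"tz":1,"jaw":30},{"rx":0,"ry":0,"rz":0,"tx":0,"ty":0,"tz":0,"jaw":30},{"rx":0,"ry":0,"rz":0,"tx":0,"ty":0,"tz":0,"jaw":30},{"rx":0,"ry":0,"rz":0,"tx":0,"ty":0,"tz":0,"jaw":30}]'
python3 plan.py L.603,.1192,.0286,180:28
```

```text
time_s: 34.4
tool_pos: [0.6024, 0.1198, 0.0287]
tool_rot: [180.0, 0.0, 180.0]
force: [-0.1, -0.3, -1.2]
grip_width: 0.0352
now [0.6024 0.1198 0.0287] [1.8000e+02 1.0000e-02 1.7998e+02] t 34.4
1 rows
rz -0 | tx -0.6 ty -0.6 tz 0.1 
--
```

```bash
python3 -m pendant '[{"rx":0,"ry":0,"rz":0,"tx":-0.3,"ty":-0.3,"tz":0,"jaw":30},{"rx":0,"ry":0,"rz":0,"tx":0,"ty":0,"tz":0,"jaw":30},{"rx":0,"ry":0,"rz":0,"tx":0,"ty":0,"tz":0,"jaw":45},{"rx":0,"ry":0,"rz":0,"tx":0,"ty":0,"tz":0,"jaw":60},{"rx":0,"ry":0,"rz":0,"tx":0,"ty":0,"tz":0,"jaw":60},{"rx":0,"ry":0,"rz":0,"tx":0,"ty":0,"tz":0,"jaw":60},{"rx":0,"ry":0,"rz":0,"tx":0,"ty":0,"tz":-20,"jaw":60},{"rx":0,"ry":0,"rz":0,"tx":0,"ty":0,"tz":-35,"jaw":60},{"rx":0,"ry":0,"rz":0,"tx":0,"ty":0,"tz":-38,"jaw":80},{"rx":0,"ry":0,"rz":0,"tx":0,"ty":0,"tz":-38,"jaw":80}]'
python3 plan.py .45,.36,.25,180
```

```text
time_s: 35.23
tool_pos: [0.6019, 0.1194, 0.1607]
tool_rot: [180.0, -0.1, 180.0]
force: [0.4, -0.5, 0.4]
grip_width: 0.0665
now [0.6019 0.1194 0.1607] [ 1.8e+02 -8.0e-02  1.8e+02] t 35.23
9 rows
rz -0 | tx 11 ty 31 tz -10
rz -0 | tx 13 ty 30 tz -10
rz -0 | tx 14 ty 29 tz -10
rz -0 | tx 16 ty 28 tz -10
rz -0 | tx 17 ty 27 tz -10
rz -0 | tx 19 ty 26 tz -10
rz -0 | tx 19 ty 24 tz -9
rz -0 | tx 21 ty 24 tz -10
rz -0 | tx 22 ty 21.6 tz -10.3 
--
```

```bash
python3 -m pendant '[{"rx":0,"ry":0,"rz":0,"tx":11,"ty":31,"tz":-10,"jaw":80},{"rx":0,"ry":0,"rz":0,"tx":13,"ty":30,"tz":-10,"jaw":80},{"rx":0,"ry":0,"rz":0,"tx":14,"ty":29,"tz":-10,"jaw":80},{"rx":0,"ry":0,"rz":0,"tx":16,"ty":28,"tz":-10,"jaw":80},{"rx":0,"ry":0,"rz":0,"tx":17,"ty":27,"tz":-10,"jaw":80},{"rx":0,"ry":0,"rz":0,"tx":19,"ty":26,"tz":-10,"jaw":80},{"rx":0,"ry":0,"rz":0,"tx":19,"ty":24,"tz":-10,"jaw":80},{"rx":0,"ry":0,"rz":0,"tx":21,"ty":24,"tz":-10,"jaw":80},{"rx":0,"ry":0,"rz":0,"tx":22,"ty":22,"tz":-10,"jaw":80},{"rx":0,"ry":0,"rz":0,"tx":20,"ty":22,"tz":0,"jaw":80},{"rx":0,"ry":0,"rz":0,"tx":0,"ty":0,"tz":0,"jaw":80}]'
python3 look.py 10
python3 over.py pics/top10.npz pics/ov10.png 235 195 375 310 5.5 rect:.510,.1192,0,.096,.044,.056 circ:.602,-.1293,.0135,.075 rect:.509,-.1292,0,.11,.04,.036 rect:.510,.1192,0,.11,.056,.028 circ:.603,.1192,.0135,.075 circ:.695,.0065,.0135,.075 rect:.5095,-.0085,0,.0855,.1275,.052
python3 over.py pics/scene10.npz pics/ov10s.png 250 160 420 290 4.5 circ:.602,-.1293,.0135,.075 circ:.603,.1192,.0135,.075 rect:.509,-.1292,0,.11,.04,.036 rect:.510,.1192,0,.096,.044,.056
```

```text
time_s: 36.15
tool_pos: [0.4243, 0.3888, 0.2512]
tool_rot: [179.8, -0.0, -179.4]
force: [-2.3, 0.6, 0.5]
grip_width: 0.0802
```

View pics/ov10.png

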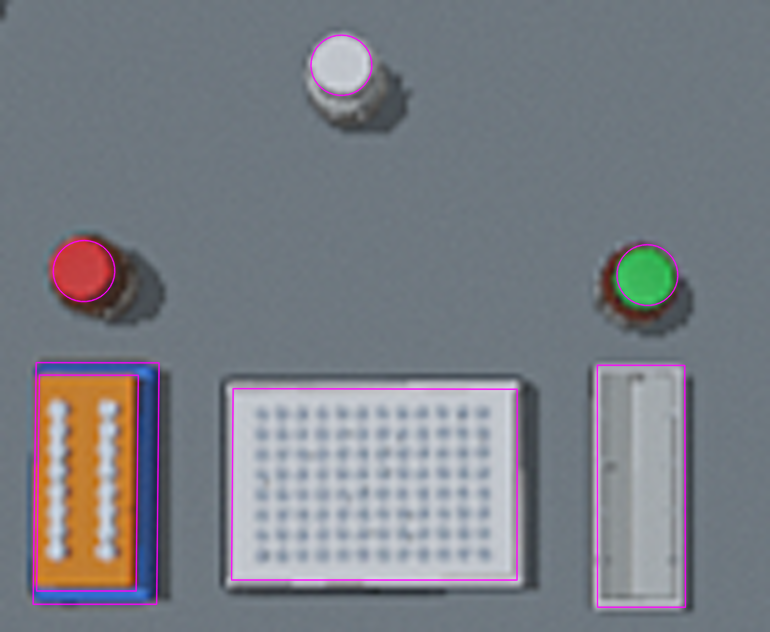

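View pics/ov10s.png

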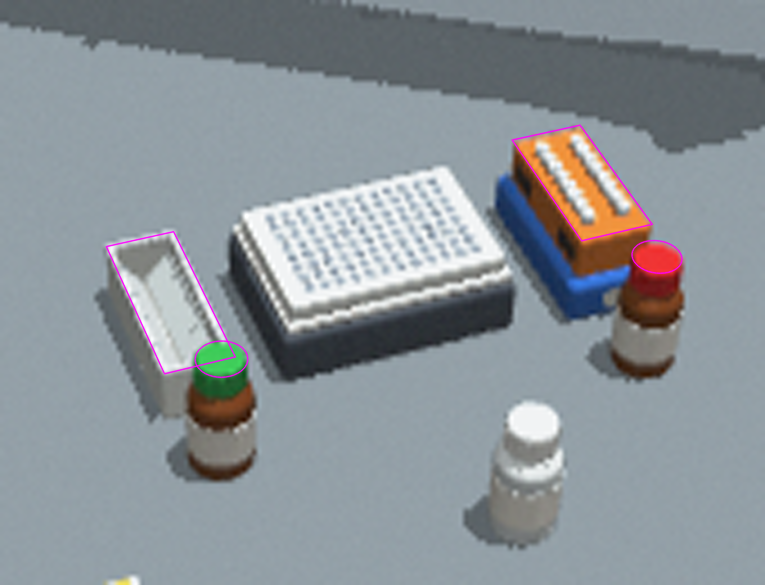

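View pics/top10.png

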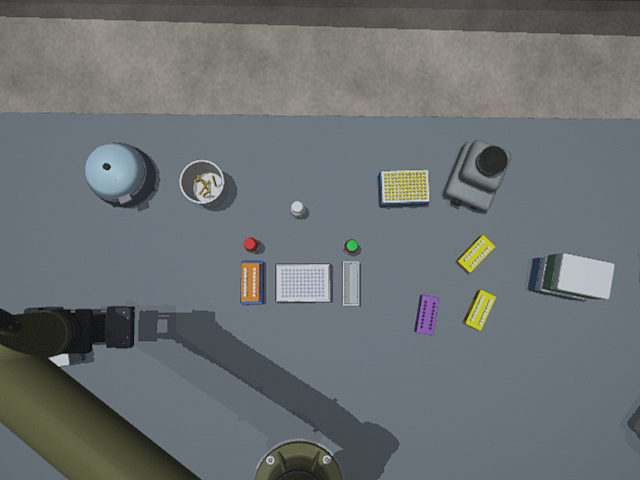

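The top view shows every part on its expected outline within about 1 mm, with white (297,208), purple (427,315) and the yellow racks unmoved. The gripper is clear at (120,327). I'll let it settle, then hand in.

```bash
python3 -m pendant '[{"rx":0,"ry":0,"rz":0,"tx":0,"ty":0,"tz":0,"jaw":80},{"rx":0,"ry":0,"rz":0,"tx":0,"ty":0,"tz":0,"jaw":80},{"rx":0,"ry":0,"rz":0,"tx":0,"ty":0,"tz":0,"jaw":80},{"rx":0,"ry":0,"rz":0,"tx":0,"ty":0,"tz":0,"jaw":80}]'
python3 -c "
from cell import env
print(env.sign_off())"
```

```text
time_s: 36.58
tool_pos: [0.4316, 0.3815, 0.2493]
tool_rot: [-180.0, -0.0, 179.9]
force: [0.1, -0.2, -0.1]
grip_width: 0.0801
the job is handed in; nothing more can be done
None
```

The bench is laid out as asked and handed in at about 36.6 s. I worked in the order given: trough, green-capped bottle, brick, orange rack on the brick, red-capped bottle.

**Final checks:** after the last placement, both camera views showed every part on its expected outline to about 1 mm.
- **Block gaps:** about 30 mm on each side, 30.5 mm at the trough.
- **Bottle gaps:** about 20 mm behind the trough and behind the brick.
- **Rack:** centred and aligned on the brick.
- **Upright:** everything stood upright at the last look.
- **Left alone:** the white-capped bottle, the purple rack and the yellow look-alikes had not moved. The arm was clear, with about 0 N on the tool.

**Disagreements:** the two cameras differ by about 2 to 3 mm, mostly sideways. I settled the offset using the arm's position at each grasp, which leaves about 1 mm of uncertainty in the block's centre. On the orange rack, the colour and range readings also differed by about 2 mm, and the grasp sided with the range reading. No check failed.

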